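# Open the safety canister and drop in the spent cell of its kind

### The arm

A 6-joint arm with a two-finger parallel gripper is mounted at the origin on a cart in front of the work surface, level with it; the furniture and walls round the work are solid. World frame = base frame: x ahead of the robot, y to its left, z up, the work surface at z = 0. Lengths are in m, angles in rad, forces in N, time in s.
With the tool pointing down it reaches from about 0.35 to 0.975 m from the base axis. Payload 4.9 kg.
Tool frame: the origin (TCP) lies midway between the tips of the shut fingers; the grasp point (between the pads) lies 19 mm behind it; z points along the fingers, y is the direction in which the jaws open and shut (so a half turn about z gives the same grasp; the last joint's range is limited). The gripper opens to 85 mm and grips with 20 to 120 N. Pads are 22 mm wide; open, the fingers measure 114 mm over their backs; the gripper's body (76 mm by 85 mm) begins 54 mm behind the grasp point. The pads swing forward as they close: fully open they stand 13 mm farther back than shut.
Start: joints at [1.112, 0.053, 1.613, -0, 1.476, -0.119], TCP at [0.208, 0.589, 0.231] pointing down, gripper open.
Joint ranges: [-3.01, 3.01], [-1.01, 2.22], [0.06, 2.58], [-1.02, 4.17], [0.09, 2.62], [-3.14, 3.14]. Speed limits (rad/s): [2.57, 2.57, 3.14, 3.14, 3.14, 3.14].

### API

Orientations are given as a unit quaternion [w, x, y, z].
In Python, from plant import state, grab_frame, camera_params, job_done, boxes_of gives the robot as it stands.
- The arm moves only by the tool step_arm, never from a script. Its argument "steps" is a list of rows, each a list of 4 numbers: the shift along the tool's x, y, z in mm, then the turn about the tool's z in degrees. A call has 1 to 8 rows; each row shifts and turns the pose as measured when the row begins, along the tool's axes as they then stand; what a row does not reach is not made up. A row lasts 1/10 s, in which the tool goes at most 50 mm and 8.59 degrees, less where a joint would pass 70% of its speed; a pose out of reach is approached as far as the arm can. A call is refused whole if a number of a shift passes 50 or a number of a turn 8.59, either way. A call with a gripper value outside its range is refused whole. "claw" is the opening in per cent of the stroke, from 0 (shut) to 100 (fully open), set as the call begins (left out, the last holds). The fingers move at their own pace and stop on an object; the grip force is fixed at half the most. Time passes only in rows, so rows that do not move let the fingers close. It gives the time, the measured TCP pose, the force and the opening at its end, in the units of the state.
- state(): the state, without advancing time (a new reading comes with each control period).
- grab_frame(name): name is "scene" or "side" or "wrist"; returns (picture, depth): 420x560x3 uint8, red, green, blue; 420x560 float32, m along the optical axis (not along the pixel's ray), 0 where there is no reading.
- camera_params(name): a dict with "mtx" (3x3 intrinsics, pixels), "extrinsics" (4x4, takes a point from camera to world coordinates); the wrist camera has in their place "T_tool_cam" (4x4, takes a point from camera to tool coordinates, whose origin is the TCP and whose axes are the flange's). Camera axes: x right, y down, z forward; pixel columns grow to the right and rows downward; lengths in m; the calibration is good to about 2 mm. The wrist camera is an equidistant fisheye: a pixel r from the principal point sees the ray r / f radians off the axis. A picture is of the moment at which its call begins: read the wrist's pose just before it. camera_params takes no time and is no camera call.
- job_done(): hands the job in, once; it reports no verdict.
Trained networks look in the newest picture that a camera, given by its name, has taken for a name from the list of things; names that differ only in an ending like _2 or _b are one class to them, and where a whole thing is asked for, a point or a joint stands for the part that bears it (a point fixed in the world has none). Each returns a list of dicts, best first, with "p" (0 to 1); they miss things now and then, are a little off and sometimes report something else, mostly with a low value. They report only what shows in the picture. A call takes as long as a camera call. They do not tell look-alikes from the thing itself.
- boxes_of(camera, label): "box" ([left, top, width, height] in pixels, round what is visible of it).
The state is a dict: "time": time; "joint_pos": joint angles; "joint_vel": joint speeds; "joint_efforts": joint torques, N m; "tool_pos": TCP position; "tool_rot": TCP orientation; "contact_force": force on the tool from outside, world axes, zero at the start; "ft_torque": the same for the moment, N m; "gripper_width": opening from 0.0 (shut) to 1.0 (fully open).
Only numpy, scipy, OpenCV 4.12 (cv2) and the standard library are available. Lean on these libraries where they do the work, as an engineer would, in place of code of your own. Each camera call takes 0.05 s, during which the arm holds its last target. There are 200 camera calls.

### The job

Take the red safety cap off the leaning canister (push it down firmly along the neck, turn it anticlockwise about a sixth of a turn while pushing, lift it off, without forcing it) and stand it crown up on the worktop. Then drop the loose spent cell that has the same shape as the sample standing beside the canister into the canister's mouth, and leave it open, I have more to put in. Leave the other two cells standing where they are and do not knock anything else about.

Things in the scene. Friction and masses are not known exactly. Their poses are not given: they have to be found in the camera images.
- holder: Fixed grey steel holder, base plate 136 x 92 mm, with a white canister 72 mm wide strapped in, leaning 32 degrees from vertical toward the holder's own -x side (roughly to the robot). Origin on the worktop under the canister's bottom; z up. The canister's sample plate lies about 105 mm from this origin, to its right as the robot sees it.
- canister: The white canister, fixed in the holder. Origin at the centre of its mouth (the neck's rim, 142 mm above the worktop); z along its axis, out of the mouth, 32 degrees from vertical. Bore 32 mm wide; neck 38 mm wide and 44 mm long with three lugs 46 mm across that lock the cap; then a shoulder widening to 72 mm; 126 mm deep inside.
- cap_mid (a point): Red ribbed push-and-turn safety cap, 56 mm wide, 30 mm high, 60 g, two white arrows on its crown; starts locked on the neck. Point at its centre; z out of the crown along the neck. While up it is locked. Pushed down 6 mm or more it turns anticlockwise (seen on the crown): past the locking teeth after 40 degrees, free to lift straight off along the neck from 43 to 82, stop at 86.
- liner (a joint): Spring disc in the cap: how far the cap is pushed down along the neck, in m. 0 as it stands locked; the teeth are clear from 0.006 (13 N); 0.0085 at the end of travel (17 N); -0.0015 with the cap off. Below the cap's skirt 29 mm of bare neck are left for the fingertips.
- cell_slim_mid (a point): Loose spent slim round cell: upright cylinder 15 mm in diameter, 50 mm tall with its 2 mm contact nub, yellow sleeve and bright metal end, 30 g, standing on the worktop. Point at its centre, half-way up; z along its length.
- cell_fat_mid (a point): Loose spent fat round cell: upright cylinder 24 mm in diameter, 36 mm tall with its 2 mm contact nub, yellow sleeve and bright metal end, 30 g, standing on the worktop. Point at its centre, half-way up; z along its length.
- cell_flat_mid (a point): Loose spent flat cell: upright block with rounded edges, 23 mm (its x) by 12 mm (its y), 46 mm tall with its two 2 mm contact nubs, yellow sleeve and bright metal end, 30 g, standing on the worktop. Point at its centre, half-way up; z along its length.
- sample_slim: Fixed sample: a slim round cell: upright cylinder 15 mm in diameter, 50 mm tall with its 2 mm contact nub, glued upright on a white plate 36 x 36 x 3 mm that lies on the worktop. Origin under the plate's centre.
- sample_fat: Fixed sample: a fat round cell: upright cylinder 24 mm in diameter, 36 mm tall with its 2 mm contact nub, glued upright on a white plate 36 x 36 x 3 mm that lies on the worktop. Origin under the plate's centre.
- sample_flat: Fixed sample: a flat cell: upright block with rounded edges, 23 mm (its x) by 12 mm (its y), 46 mm tall with its two 2 mm contact nubs, glued upright on a white plate 36 x 36 x 3 mm that lies on the worktop. Origin under the plate's centre.
- dispenser: White round solvent dispenser 62 mm in diameter, 112 mm tall, a bystander; origin under its centre.
- tape_amber: Roll of amber tape lying flat, 68 mm in diameter, 19 mm high, a bystander; origin under its centre.
- loupe: Black eye loupe, 34 mm in diameter and height, a bystander; origin under its centre.
Mind the look-alikes: they are no part of the job. Of the things that look like the part that bears cap_mid, the larger one is meant.

How it is judged:
By the outcome, as a careful person would: the job done as asked, in the order asked, and still so for the second after the job is handed in, with the robot touching nothing.
It also fails if it takes over 54 s, if anything falls off the work surface, if the arm or the gripper's body presses on something with over 40 N, if the wrist force passes 120 N, or if a joint passes its speed limit or range.

## Working session

There is one attempt and no reset: what is moved stays moved. The work goes in short steps, Python scripts to look and compute and a tool call to move; the robot and the scene stay as the last step left them, time stands still between calls to the robot, and variables do not carry over. Pictures are saved under pics/ and viewed, about 8 in all and at most 12, crops included, and the job is handed in when it is done.

Besides the shell and the picture viewer there is one more tool, called after "Request:" by a JSON object that holds its "fn" and its "kwargs". step_arm: Moves the arm, as the interface text tells. Its arguments: {"type":"object","properties":{"steps":{"type":"array"},"claw":{"type":"number"}},"required":["steps"]}

```bash
ls; mkdir -p pics; cat > h.py <<'E'
import numpy as np, cv2
from plant import *
from scipy.spatial.transform import Rotation as R
def rot(q): return R.from_quat([q[1],q[2],q[3],q[0]]).as_matrix()
def save(n,im,s=1):
    im=cv2.cvtColor(im,cv2.COLOR_RGB2BGR)
    if s!=1: im=cv2.resize(im,None,fx=s,fy=s,interpolation=cv2.INTER_CUBIC)
    cv2.imwrite('pics/'+n,im)
def cloud(name,d):
    """world xyz per pixel for scene/side"""
    p=camera_params(name);K=np.array(p['mtx']);T=np.array(p['extrinsics'])
    v,u=np.mgrid[:d.shape[0],:d.shape[1]]
    P=np.stack([(u-K[0,2])/K[0,0]*d,(v-K[1,2])/K[1,1]*d,d],-1)
    return P@T[:3,:3].T+T[:3,3]
E
python3 - <<'E'
from h import *
print(state())
ims=[]
for n in ['scene','side']:
    im,d=grab_frame(n); np.save(n+'.npy',d); np.save(n+'_im.npy',im); save(n+'0.png',im,1.4)
    W=cloud(n,d)
    print(n,np.array(camera_params(n)['extrinsics']).round(3).tolist(),np.array(camera_params(n)['mtx']).round(1).tolist())
    for l in ['holder','canister','cap_mid','cell_slim_mid','cell_fat_mid','cell_flat_mid','sample_slim','sample_fat','sample_flat','dispenser','tape_amber','loupe']:
        for b in boxes_of(n,l):
            x,y,w,h=b['box']; c=W[int(y+h/2),int(x+w/2)]
            print(l,round(b['p'],2),np.round(b['box']).astype(int).tolist(),c.round(3))
print(camera_params('wrist'),state()['time'])
E
```

```text
pics
{'time': 0.0, 'joint_pos': array([ 1.11198134e+00,  5.33689545e-02,  1.61432984e+00,  2.44391985e-06,
        1.47600698e+00, -1.19003222e-01]), 'joint_vel': array([ 0.00053018,  0.0011559 , -0.00178813, -0.00132115,  0.00020216,
        0.00144836]), 'joint_efforts': array([ 2.06565608e-03, -3.93680763e+01, -3.70181572e+01, -1.03229474e-04,
        6.96208430e-03, -1.53163404e-05]), 'tool_pos': array([0.20803371, 0.58868229, 0.23003412]), 'tool_rot': array([-3.02187943e-04,  1.69089606e-01,  9.85600116e-01, -1.01242785e-03]), 'contact_force': array([-0.60166641,  0.45174176, -0.12877377]), 'ft_torque': array([ 0.03101693, -0.00153857,  0.03833517]), 'gripper_width': 0.9999356716074387}
scene [[0.698, -0.404, 0.591, 0.093], [-0.716, -0.4, 0.572, -0.68], [0.005, -0.822, -0.569, 0.606], [0.0, 0.0, 0.0, 1.0]] [[408.8, 0.0, 273.0], [0.0, 408.8, 207.1], [0.0, 0.0, 1.0]]
holder 0.87 [200, 167, 60, 55] [ 0.622 -0.018  0.062]
holder 0.19 [193, 150, 22, 25] [0.58  0.012 0.156]
canister 0.55 [207, 170, 36, 35] [ 0.615 -0.014  0.087]
canister 0.53 [200, 168, 58, 53] [ 0.622 -0.018  0.062]

[... 1435 characters left out ...]
38  0.067]
dispenser 0.69 [338, 179, 25, 48] [ 0.781 -0.038  0.072]
tape_amber 0.81 [262, 319, 37, 33] [ 0.584 -0.424  0.001]
loupe 0.7 [247, 270, 19, 20] [ 0.543 -0.287  0.025]
{'mtx': array([[325.1922621 ,   0.        , 278.47822562],
       [  0.        , 325.1922621 , 212.40883729],
       [  0.        ,   0.        ,   1.        ]]), 'T_tool_cam': array([[ 1.74741343e-03, -9.56222376e-01, -2.92635803e-01,
         7.34514206e-02],
       [ 9.99997937e-01,  1.97390099e-03, -4.78678498e-04,
        -1.98765547e-04],
       [ 1.03535719e-03, -2.92634363e-01,  9.56223853e-01,
        -1.42891456e-01],
       [ 0.00000000e+00,  0.00000000e+00,  0.00000000e+00,
         1.00000000e+00]])} 1.3
```

View pics/scene0.png

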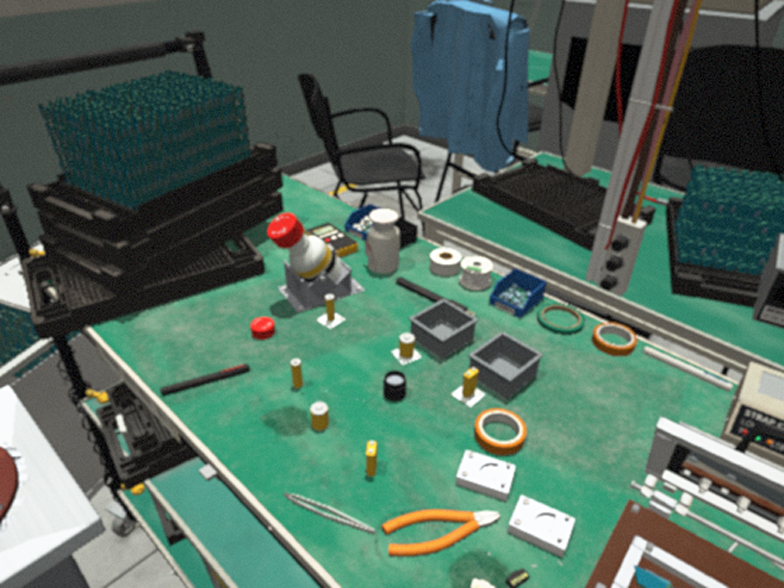

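View pics/side0.png

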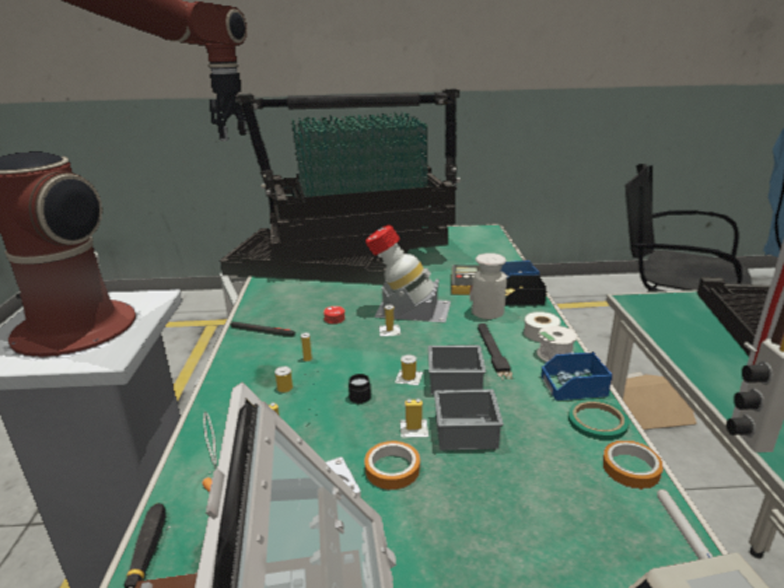

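```bash
python3 - <<'E'
from h import *
from scipy.optimize import least_squares
pts=[]
for n,(x,y,w,h) in [('scene',(188,146,34,36)),('side',(258,156,32,32))]:
    im=np.load(n+'_im.npy').astype(int);d=np.load(n+'.npy');W=cloud(n,d)
    m=(im[...,0]>120)&(im[...,1]<60)&(im[...,2]<70)&(d>0)
    s=np.zeros_like(m);s[y:y+h,x:x+w]=1;m&=s
    m=cv2.erode(m.astype(np.uint8),np.ones((3,3)))>0
    P=W[m];P=P[P[:,2]>.1];print(n,len(P),P.mean(0).round(3),P.min(0).round(3),P.max(0).round(3));pts.append(P)
P=np.vstack(pts)
# capped-cylinder surface: fit centre + yaw, lean 32deg
def f(p):
    a=np.array([-np.cos(p[3])*np.sin(np.radians(32)),-np.sin(p[3])*np.sin(np.radians(32)),np.cos(np.radians(32))])
    q=P-p[:3];z=q@a;r=np.linalg.norm(q-z[:,None]*a,axis=1)
    dx=np.maximum(r-.028,0);dz=np.maximum(abs(z)-.015,0)
    ins=np.minimum(np.maximum(r-.028,abs(z)-.015),0)
    return np.hypot(dx,dz)+ins
for y0 in (-.6,-.2,.2,.6):
    r=least_squares(f,[*P.mean(0),y0],loss='soft_l1',f_scale=.003);print(r.cost,r.x.round(4))
for n,(x,y,w,h) in [('scene',(200,168,60,55)),('side',(270,172,51,53))]:
    d=np.load(n+'.npy');W=cloud(n,d)[y:y+h,x:x+w].reshape(-1,3);im=np.load(n+'_im.npy')[y:y+h,x:x+w].reshape(-1,3).astype(int)
    k=(im.min(1)>130)&(W[:,2]>.05)&(W[:,2]<.14);Q=W[k]
    for a,b in((.06,.08),(.08,.1),(.1,.12)):
        q=Q[(Q[:,2]>a)&(Q[:,2]<b)];print(n,a,len(q),q.mean(0).round(3),q.min(0).round(3),q.max(0).round(3))
E
```

```text
scene 71 [0.586 0.017 0.155] [0.559 0.002 0.142] [0.605 0.047 0.165]
side 57 [0.601 0.009 0.154] [ 0.59  -0.     0.144] [0.613 0.02  0.164]
0.00010288609950112856 [ 0.5887  0.0289  0.1402 -0.2858]
0.0001028860995011286 [ 0.5887  0.0289  0.1402 -0.2858]
0.00010288609950132003 [ 0.5887  0.0289  0.1402 -0.2858]
0.00010288609950112764 [ 0.5887  0.0289  0.1402 -0.2858]
scene 0.06 4 [0.649 0.004 0.062] [ 0.596 -0.013  0.061] [0.67  0.044 0.063]
scene 0.08 121 [ 0.622 -0.007  0.093] [ 0.598 -0.017  0.081] [0.67 0.02 0.1 ]
scene 0.1 131 [0.626 0.005 0.107] [ 0.607 -0.01   0.1  ] [0.647 0.035 0.119]
side 0.06 48 [ 0.663 -0.007  0.066] [ 0.584 -0.021  0.06 ] [0.678 0.016 0.079]
side 0.08 91 [ 0.628 -0.006  0.093] [ 0.601 -0.016  0.081] [0.672 0.019 0.1  ]
side 0.1 148 [0.628 0.005 0.108] [ 0.607 -0.01   0.1  ] [0.652 0.029 0.12 ]
```

```bash
python3 - <<'E'
from h import *
for n in ['scene','side']:
    W=cloud(n,np.load(n+'.npy')); 
    V=W.reshape(-1,3); V=V[(V[:,0]>.1)&(V[:,0]<1.3)&(V[:,1]>-.8)&(V[:,1]<.75)&(V[:,2]>.1)]
    # height map 10cm
    H={}
    for p in V:
        k=(int(p[0]*10),int(np.floor(p[1]*10)));H[k]=max(H.get(k,0),p[2])
    print(n)
    for y in range(7,-9,-1): print('%5.1f'%(y/10),' '.join('%4.2f'%H[(x,y)] if (x,y) in H else ' .  ' for x in range(1,13)))
E
```

```text
scene
  0.7  .    .    .    .    .    .    .    .    .    .    .    .  
  0.6  .    .    .    .    .    .   0.35  .    .    .    .    .  
  0.5  .   0.14 0.34 0.34 0.34 0.34 0.35 0.35  .    .    .    .  
  0.4  .    .   0.31 0.31 0.31 0.31  .    .    .    .    .    .  
  0.3  .    .   0.31 0.31 0.31 0.31 0.18  .    .    .    .    .  
  0.2  .    .   0.18 0.31 0.31 0.31 0.17  .    .    .    .    .  
  0.1  .    .   0.13 0.13  .    .    .    .    .    .    .    .  
  0.0  .    .    .    .   0.17 0.17 0.11 0.11  .    .    .    .  
 -0.1  .    .    .    .   0.14 0.11 0.11 0.11  .    .    .    .  
 -0.2  .    .    .    .    .    .    .    .    .    .    .    .  
 -0.3  .    .    .    .    .    .    .    .    .   0.32 0.47  .  
 -0.4  .    .    .    .    .    .    .    .    .   0.48 0.48 0.11
 -0.5  .    .    .    .    .    .    .    .    .    .    .   0.12
 -0.6  .    .    .    .    .    .    .    .    .    .    .    .  
 -0.7  .    .    .   0.30 0.23  .    .    .    .    .    .    .  
 -0.8  .    .    .   0.27 0.22  .    .    .    .    .    .    .  
side
  0.7  .    .    .    .    .    .
[... 320 characters left out ...]
31 0.31 0.31 0.18  .    .    .    .    .  
  0.1  .    .   0.13 0.13  .    .    .    .    .    .    .    .  
  0.0 0.26  .    .    .   0.17 0.17 0.11 0.11  .    .    .    .  
 -0.1 0.26  .    .    .   0.15 0.11 0.11 0.11  .    .    .    .  
 -0.2  .    .    .    .    .    .    .    .    .    .    .    .  
 -0.3  .    .    .    .    .    .    .    .    .    .   0.23  .  
 -0.4  .    .    .    .    .    .    .    .    .   0.21 0.19  .  
 -0.5  .    .    .    .    .    .    .    .    .    .    .    .  
 -0.6  .    .    .    .    .    .    .    .    .    .    .    .  
 -0.7  .    .    .   0.30 0.25  .    .    .    .    .    .    .  
 -0.8  .    .    .   0.30 0.30  .    .    .    .    .    .    .
```

Request:
{"fn": "step_arm", "kwargs": {"steps": [[0, 0, -50, 0], [0, 0, -50, 0], [-36, -34, 0, 0], [-36, -34, 0, 0], [-36, -34, 0, 0], [-36, -34, 0, 0], [-36, -34, 0, 0], [-36, -34, 0, 0]]}}

```text
time: 2.1
tool_pos: [0.3447, 0.3227, 0.335]
tool_rot: [0.001, 0.163, 0.987, -0.001]
contact_force: [1.1, -0.3, 0.4]
gripper_width: 0.998
```

Request:
{"fn": "step_arm", "kwargs": {"steps": [[-32, -31, -25, 0], [-32, -31, -25, 0], [-32, -31, -20, 0], [-32, -31, 0, 0], [-32, -31, 0, 0], [-32, -31, 0, 0], [-32, -31, 0, 0], [-30, -31, 0, 0]]}}

```text
time: 2.9
tool_pos: [0.5065, -0.0052, 0.4095]
tool_rot: [0.006, 0.164, 0.987, -0.0]
contact_force: [0.9, 0.2, -0.4]
gripper_width: 1.0
```

```bash
cat >> h.py <<'E'
def wcloud(d,s):
    """wrist fisheye depth -> world"""
    p=camera_params('wrist');K=p['mtx'];T=p['T_tool_cam'];v,u=np.mgrid[:d.shape[0],:d.shape[1]]
    x=(u-K[0,2])/K[0,0];y=(v-K[1,2])/K[1,1];t=np.hypot(x,y)
    k=np.where(t>1e-6,np.tan(np.minimum(t,1.5))/np.maximum(t,1e-6),1)
    P=np.stack([x*k*d,y*k*d,d],-1)@T[:3,:3].T+T[:3,3]
    return P@rot(s['tool_rot']).T+s['tool_pos']
def look(tag,labels=(),crop=None,s=1.4):
    st=state();im,d=grab_frame('wrist');np.save('w_%s.npy'%tag,d);np.save('w_%s_im.npy'%tag,im)
    W=wcloud(d,st);np.save('w_%s_W.npy'%tag,W)
    print('pose',st['tool_pos'].round(4),st['tool_rot'].round(4),'t',st['time'])
    for l in labels:
        for b in boxes_of('wrist',l):
            x,y,w,h=b['box'];print(l,round(b['p'],2),np.round(b['box']).astype(int).tolist(),W[min(419,int(y+h/2)),min(559,int(x+w/2))].round(3))
    c=im if crop is None else im[crop[1]:crop[3],crop[0]:crop[2]]
    save('w_%s.png'%tag,c,s)
    return im,d,W,st
E
python3 - <<'E'
from h import *
im,d,W,st=look('a',['cap_mid','cell_slim_mid','sample_slim'])
m=(im[...,0]>120)&(im[...,1]<60)&(im[...,2]<70)&(d>0)
n,l,s,c=cv2.connectedComponentsWithStats(m.astype(np.uint8))
for i in range(1,n):
    if s[i,4]>80: print(s[i],W[l==i].mean(0).round(4),W[l==i].max(0).round(4))
E
```

```text
pose [ 0.5065 -0.0052  0.4095] [ 5.800e-03  1.636e-01  9.865e-01 -4.000e-04] t 2.9
cap_mid 0.78 [303, 198, 43, 44] [0.584 0.032 0.155]
cap_mid 0.63 [257, 141, 20, 22] [ 0.49  -0.019  0.022]
cell_slim_mid 0.75 [84, 173, 21, 14] [ 0.424 -0.335  0.029]
cell_slim_mid 0.61 [179, 155, 12, 9] [ 0.455 -0.147  0.044]
sample_slim 0.88 [250, 201, 20, 26] [ 0.587 -0.066  0.018]
[ 302  198   40   42 1012] [0.5805 0.0275 0.1551] [0.6058 0.0593 0.1695]
```

View pics/w_a.png

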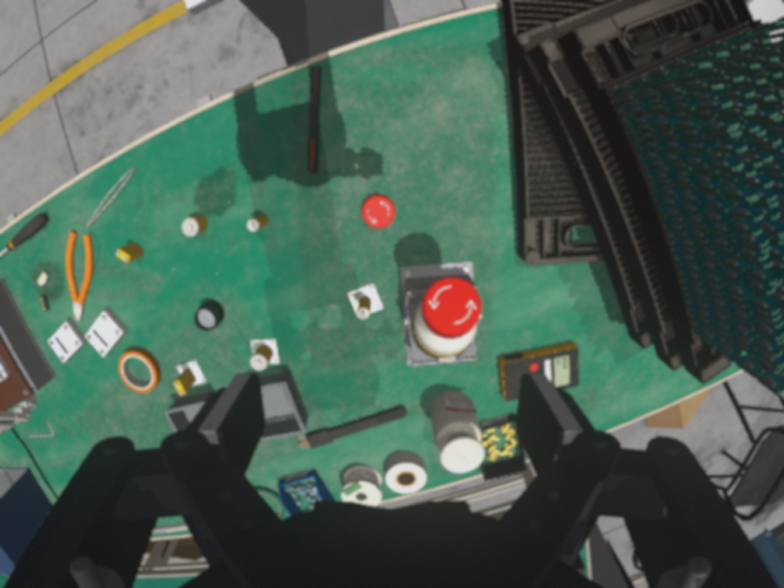

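```bash
cat > fit.py <<'E'
from h import *
from scipy.optimize import least_squares
L=np.radians(32)
def ax(y): return np.array([-np.cos(y)*np.sin(L),-np.sin(y)*np.sin(L),np.cos(L)])
def fitcap(P,yaw=None):
    def f(p):
        a=ax(p[3] if yaw is None else yaw);q=P-p[:3];z=q@a;r=np.linalg.norm(q-z[:,None]*a,axis=1)
        e=np.maximum(r-.028,abs(z)-.015)
        return np.where((r>.028)&(abs(z)>.015),np.hypot(r-.028,abs(z)-.015),e)
    return least_squares(f,[*P.mean(0)-[0,0,.01],-.29],loss='soft_l1',f_scale=.002)
E
python3 - <<'E'
from fit import *
im=np.load('w_a_im.npy').astype(int);d=np.load('w_a.npy');W=np.load('w_a_W.npy')
m=(im[...,0]>120)&(im[...,1]<60)&(im[...,2]<70)&(d>0);m[:, :290]=0
m=cv2.erode(m.astype(np.uint8),np.ones((3,3)))>0
P=W[m&(W[...,2]>.1)]; r=fitcap(P);print(len(P),r.cost,r.x.round(4))
# crown plane
Q=P[P[:,2]>.14];c=Q.mean(0);n=np.linalg.svd(Q-c)[2][2];print('plane',c,n*np.sign(n[2]))
# plate: light grey at low z; table-level non-green around holder
hsv=cv2.cvtColor(im.astype(np.uint8),cv2.COLOR_RGB2HSV)
g=(hsv[...,1]<50)&(hsv[...,2]>60)&(W[...,2]<.02)&(W[...,0]>.52)&(W[...,0]<.74)&(W[...,1]>-.05)&(W[...,1]<.1)
Q=(W[g][:,:2]*1000).astype(np.float32);print(len(Q),cv2.minAreaRect(Q))
E
```

```text
667 0.0001901868914996889 [ 0.5877  0.0303  0.1424 -0.2497]
plane [0.58030902 0.02704295 0.15599247] [-0.50534917  0.12242561  0.85418627]
890 ((642.6660766601562, 11.488700866699219), (124.53943634033203, 156.4496612548828), 89.0788803100586)
```

Request:
{"fn": "step_arm", "kwargs": {"steps": [[-42, -14, -25, 0], [-42, -14, -25, 0], [-42, -14, -25, 0], [-42, -14, -25, 0], [-42, -14, -25, 0], [-42, -14, -25, 0], [-42, -14, -25, 0], [-40, 0, 0, 0]]}}

```text
time: 3.9
tool_pos: [0.7838, -0.1848, 0.5862]
tool_rot: [0.004, 0.154, 0.988, 0.001]
contact_force: [1.4, -1.2, 1.7]
gripper_width: 1.001
```

```bash
cat >> h.py <<'E'
def rep():
    s=state();M=rot(s['tool_rot']);z=M[:,2]
    print('t',s['time'],'pos',s['tool_pos'].round(4),'z',z.round(3),'tilt',np.degrees(np.arccos(-z[2])).round(2),'az',np.arctan2(z[1],z[0]).round(3),'y',M[:,1].round(3),'q',s['joint_pos'].round(3),'F',s['contact_force'].round(1),'g',round(float(s['gripper_width']),3))
    return s,M
E
python3 -c "
from h import *;rep()"
```

```text
t 3.9 pos [ 0.7838 -0.1848  0.5862] z [ 0.009  0.    -1.   ] tilt 0.53 az 0.051 y [0.304 0.953 0.003] q [-0.325  0.628  0.312  0.004  2.193 -1.585] F [ 1.4 -1.2  1.7] g 1.001
```

Request:
{"fn": "step_arm", "kwargs": {"steps": [[-45, 0, 0, 0], [-45, 0, 0, 0], [-45, 0, 0, 0], [-45, 0, 0, 0]]}}

```text
time: 4.3
tool_pos: [0.8714, -0.2088, 0.5154]
tool_rot: [0.03, 0.149, 0.988, 0.0]
contact_force: [0.0, 0.4, 0.2]
gripper_width: 1.004
```

```bash
python3 -c "
from h import *;rep()"
```

```text
t 4.3 pos [ 0.8714 -0.2088  0.5154] z [ 0.059 -0.008 -0.998] tilt 3.42 az -0.137 y [0.294 0.956 0.01 ] q [-0.322  0.879  0.057  0.013  2.147 -1.586] F [0.  0.4 0.2] g 1.004
```

Request:
{"fn": "step_arm", "kwargs": {"steps": [[-45, 0, -45, 0], [-45, 0, -45, 0], [-45, 0, -45, 0], [-45, 0, -45, 0]]}}

```text
time: 4.7
tool_pos: [0.8613, -0.2111, 0.5759]
tool_rot: [0.083, 0.145, 0.986, -0.003]
contact_force: [-1.1, -0.3, 0.2]
gripper_width: 1.003
```

```bash
python3 -c "
from h import *;rep()"
```

```text
t 4.7 pos [ 0.8613 -0.2111  0.5759] z [ 0.162 -0.031 -0.986] tilt 9.51 az -0.188 y [0.287 0.958 0.017] q [-0.332  0.814  0.055  0.028  2.108 -1.593] F [-1.1 -0.3  0.2] g 1.003
```

Request:
{"fn": "step_arm", "kwargs": {"steps": [[-45, -4, -45, 0], [-45, -4, -45, 0], [-45, -4, -45, 0], [-45, -4, -45, 0], [-45, -4, -45, 0], [-45, -4, -45, 0], [-45, -4, -45, 0], [-45, -4, -45, 0]]}}

```text
time: 5.5
tool_pos: [0.8053, -0.2349, 0.724]
tool_rot: [0.2, 0.144, 0.969, -0.018]
contact_force: [-0.4, -0.4, 0.1]
gripper_width: 0.996
```

```bash
python3 -c "
from h import *;rep()"
```

```text
t 5.5 pos [ 0.8053 -0.2349  0.724 ] z [ 0.383 -0.092 -0.919] tilt 23.21 az -0.237 y [0.286 0.958 0.023] q [-0.393  0.648  0.056  0.069  2.036 -1.625] F [-0.4 -0.4  0.1] g 0.996
```

Request:
{"fn": "step_arm", "kwargs": {"steps": [[-45, -2, -40, 0], [-45, -2, -40, 0], [-45, -2, -40, 0], [-45, -2, -40, 0], [-45, -2, -40, 0]]}}

```text
time: 6.0
tool_pos: [0.7639, -0.2359, 0.8099]
tool_rot: [0.271, 0.142, 0.952, -0.028]
contact_force: [-0.5, -0.4, -0.4]
gripper_width: 1.002
```

```bash
python3 -c "
from h import *;rep()"
```

```text
t 6.0 pos [ 0.7639 -0.2359  0.8099] z [ 0.507 -0.129 -0.852] tilt 31.56 az -0.25 y [0.286 0.958 0.024] q [-0.424  0.55   0.056  0.1    1.989 -1.633] F [-0.5 -0.4 -0.4] g 1.002
```

```bash
cat >> h.py <<'E'
def go(p):
    s,M=rep();d=M.T@(np.array(p)-s['tool_pos'])*1000;print('tool shift mm',d.round(1));return d
E
python3 -c "
from h import *
s=state();z=rot(s['tool_rot'])[:,2];go(np.array([.588,.030,.142])-.1*z)"
```

```text
t 6.0 pos [ 0.7639 -0.2359  0.8099] z [ 0.507 -0.129 -0.852] tilt 31.56 az -0.25 y [0.286 0.958 0.024] q [-0.424  0.55   0.056  0.1    1.989 -1.633] F [-0.5 -0.4 -0.4] g 1.002
tool shift mm [560.2 188.3 345.5]
```

Request:
{"fn": "step_arm", "kwargs": {"steps": [[40, 13.5, 24, 0], [40, 13.5, 24, 0], [40, 13.5, 24, 0], [40, 13.5, 24, 0], [40, 13.5, 24, 0], [40, 13.5, 24, 0], [40, 13.5, 24, 0], [40, 13.5, 24, 0]]}}

```text
time: 6.8
tool_pos: [0.648, -0.0929, 0.5257]
tool_rot: [0.287, 0.143, 0.947, -0.031]
contact_force: [-0.1, 0.7, -0.4]
gripper_width: 1.002
```

```bash
python3 -c "
from h import *
s=state();z=rot(s['tool_rot'])[:,2];go(np.array([.588,.030,.142])-.1*z)"
```

```text
t 6.8 pos [ 0.648  -0.0929  0.5257] z [ 0.535 -0.14  -0.833] tilt 33.57 az -0.257 y [0.289 0.957 0.024] q [-2.560e-01 -2.650e-01  1.503e+00 -1.000e-03  1.318e+00 -1.526e+00] F [-0.1  0.7 -0.4] g 1.002
tool shift mm [290.8  90.9 170.4]
```

Request:
{"fn": "step_arm", "kwargs": {"steps": [[40, 13, 23, 0], [40, 13, 23, 0], [40, 13, 23, 0], [40, 13, 23, 0], [40, 13, 23, 0], [40, 13, 23, 0], [30, 5, 20, 0], [0, 0, 0, 0]]}}

```text
time: 7.6
tool_pos: [0.5308, 0.04, 0.2297]
tool_rot: [0.287, 0.143, 0.947, -0.029]
contact_force: [-0.2, 0.8, -0.3]
gripper_width: 1.004
```

```bash
python3 - <<'E'
from fit import *
im,d,W,st=look('b',['cap_mid'])
s,M=rep();z=M[:,2]
im=im.astype(int)
m=(im[...,0]>110)&(im[...,1]<60)&(im[...,2]<70)&(d>0)&(W[...,2]>.1)
m=cv2.erode(m.astype(np.uint8),np.ones((5,5)))>0
P=W[m]; r=fitcap(P);print(len(P),r.cost,r.x.round(4),ax(r.x[3]).round(3))
c=P.mean(0);q=P-c;n=np.linalg.svd(q[::5])[2][2];print('plane',c.round(4),n*np.sign(n[2]))
go(r.x[:3]+.024*z)
E
```

```text
pose [0.5308 0.04   0.2297] [ 0.2868  0.1428  0.9468 -0.0292] t 7.6
cap_mid 0.76 [246, 173, 73, 77] [0.577 0.031 0.153]
cap_mid 0.61 [185, 32, 40, 41] [ 0.488 -0.013  0.021]
t 7.7 pos [0.5349 0.0389 0.2376] z [ 0.544 -0.138 -0.828] tilt 34.15 az -0.249 y [0.288 0.957 0.029] q [ 0.009 -0.539  2.175 -0.179  0.933 -1.196] F [ 0.2 -0.5  0.5] g 0.999
4 4.1724090732926553e-07 [ 0.5667  0.0402  0.1293 -0.6702] [-0.415  0.329  0.848]
plane [0.5643 0.0418 0.1431] [-0.0915228   0.07648363  0.99286144]
t 7.7 pos [0.5349 0.0389 0.2376] z [ 0.544 -0.138 -0.828] tilt 34.15 az -0.249 y [0.288 0.957 0.029] q [ 0.009 -0.539  2.175 -0.179  0.933 -1.196] F [ 0.2 -0.5  0.5] g 0.999
tool shift mm [ 36.    7.2 130.8]
```

View pics/w_b.png

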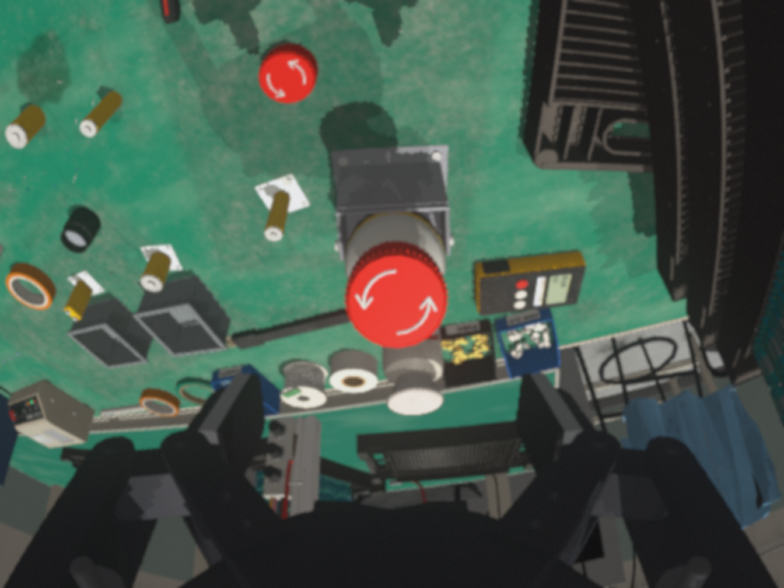

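```bash
python3 - <<'E'
from fit import *
im=np.load('w_b_im.npy').astype(int);d=np.load('w_b.npy');W=np.load('w_b_W.npy')
m=(im[...,0]>100)&(im[...,1]<.5*im[...,0])&(im[...,2]<.5*im[...,0])&(d>0)&(W[...,2]>.1)&(W[...,0]<.63)
m=cv2.erode(m.astype(np.uint8),np.ones((3,3)))>0
P=W[m]; r=fitcap(P);r2=fitcap(P,-.25);print(len(P),r.cost,r.x.round(4),r2.x.round(4))
s,M=rep();z=M[:,2];v=np.array([u for u in P]);a=ax(-.25)
t=P@a;Q=P[t>np.percentile(t,98)-.006];c=Q.mean(0);n=np.linalg.svd(Q[::3]-c)[2][2];print('plane',len(Q),c.round(4),n*np.sign(n[2]))
print(c-.015*a);print(camera_params('wrist')['mtx'][0,0])
go(r.x[:3]+.024*z)
E
```

```text
2975 0.0005603866672169541 [ 0.5883  0.0286  0.1432 -0.2467] [ 0.5883  0.0287  0.1432 -0.29  ]
t 7.7 pos [0.5349 0.0389 0.2376] z [ 0.544 -0.138 -0.828] tilt 34.15 az -0.249 y [0.288 0.957 0.029] q [ 0.009 -0.539  2.175 -0.179  0.933 -1.196] F [ 0.2 -0.5  0.5] g 0.999
plane 2974 [0.5772 0.0314 0.1536] [-0.52471491  0.13243992  0.84091256]
[0.58489494 0.02941622 0.14090021]
325.19226210127806
t 7.7 pos [0.5349 0.0389 0.2376] z [ 0.544 -0.138 -0.828] tilt 34.15 az -0.249 y [0.288 0.957 0.029] q [ 0.009 -0.539  2.175 -0.179  0.933 -1.196] F [ 0.2 -0.5  0.5] g 0.999
tool shift mm [  8.3   2.8 132.6]
```

Request:
{"fn": "step_arm", "kwargs": {"steps": [[8, 3, 20, 0], [0, 0, 25, 0], [0, 0, 25, 0], [0, 0, 25, 0], [0, 0, 15, 0], [0, 0, 5, 0], [0, 0, 0, 0]]}}

```text
time: 8.4
tool_pos: [0.6166, 0.0209, 0.1714]
tool_rot: [0.316, 0.147, 0.937, -0.027]
contact_force: [-0.5, -0.0, 0.7]
gripper_width: 1.0
```

```bash
python3 - <<'E'
from fit import *
s,M=rep()
go(np.array([.588,.029,.143])+.024*M[:,2])
im,d=grab_frame('side');save('sd1.png',im[120:260,200:370],4)
E
```

```text
t 8.4 pos [0.6166 0.0209 0.1714] z [ 0.584 -0.144 -0.799] tilt 36.97 az -0.242 y [0.293 0.955 0.042] q [-0.029 -0.263  2.104 -0.204  0.676 -1.17 ] F [-0.5 -0.   0.7] g 1.0
t 8.4 pos [0.6166 0.0209 0.1714] z [ 0.584 -0.144 -0.799] tilt 36.97 az -0.242 y [0.293 0.955 0.042] q [-0.029 -0.263  2.104 -0.204  0.676 -1.17 ] F [-0.5 -0.   0.7] g 1.0
tool shift mm [40.8 -1.8 28.8]
```

View pics/sd1.png

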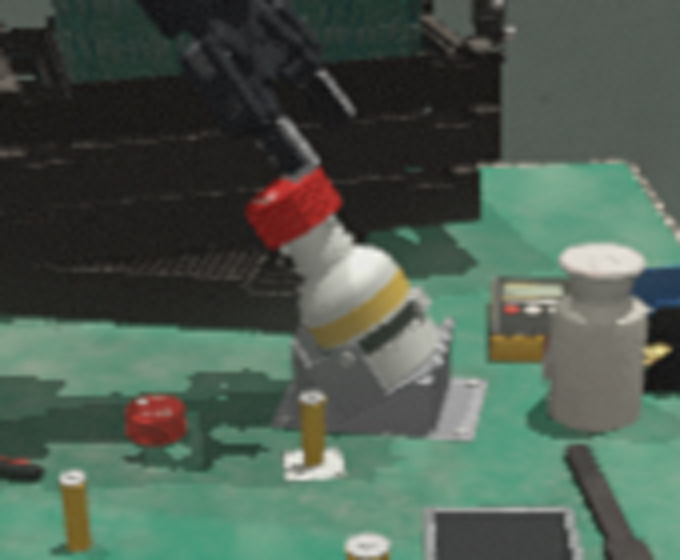

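Request:
{"fn": "step_arm", "kwargs": {"steps": [[20, 0, -15, 0], [20, 0, -15, 0], [10, 0, -5, 0], [0, 0, 0, 0]]}}

```text
time: 8.85
tool_pos: [0.561, 0.0386, 0.18]
tool_rot: [0.323, 0.148, 0.934, -0.026]
contact_force: [0.7, 0.1, -0.4]
gripper_width: 0.999
```

```bash
python3 - <<'E'
from fit import *
s,M=rep()
go(np.array([.588,.029,.143])-.03*M[:,2])
E
```

```text
t 8.85 pos [0.561  0.0386 0.18  ] z [ 0.596 -0.145 -0.79 ] tilt 37.81 az -0.238 y [0.293 0.955 0.046] q [ 0.012 -0.436  2.222 -0.232  0.724 -1.121] F [ 0.7  0.1 -0.4] g 0.999
t 8.85 pos [0.561  0.0386 0.18  ] z [ 0.596 -0.145 -0.79 ] tilt 37.81 az -0.238 y [0.293 0.955 0.046] q [ 0.012 -0.436  2.222 -0.232  0.724 -1.121] F [ 0.7  0.1 -0.4] g 0.999
tool shift mm [-0.1 -2.9 16.7]
```

Request:
{"fn": "step_arm", "kwargs": {"steps": [[32, 0, -27, 0], [32, 0, -27, 0], [32, 0, -27, 0], [32, 0, -27, 0], [32, 0, -27, 0]]}}

```text
time: 9.35
tool_pos: [0.3778, 0.1103, 0.1908]
tool_rot: [0.319, 0.155, 0.934, -0.033]
contact_force: [0.2, 0.6, -0.1]
gripper_width: 0.998
```

```bash
python3 - <<'E'
from fit import *
s,M=rep()
E
```

```text
t 9.35 pos [0.3778 0.1103 0.1908] z [ 0.586 -0.161 -0.794] tilt 37.41 az -0.269 y [0.311 0.95  0.036] q [ 0.343 -1.011  2.51  -0.399  1.117 -0.819] F [ 0.2  0.6 -0.1] g 0.998
```

Request:
{"fn": "step_arm", "kwargs": {"steps": [[5, -42, -12, 0], [5, -42, -12, 0], [5, -42, -12, 0], [30, -15, -25, 0], [30, -15, -25, 0], [30, -10, -25, 0]]}}

```text
time: 9.95
tool_pos: [0.3468, 0.1043, 0.2176]
tool_rot: [0.282, 0.168, 0.942, -0.075]
contact_force: [0.5, 0.1, 0.6]
gripper_width: 0.999
```

```bash
python3 - <<'E'
from fit import *
s,M=rep()
E
```

```text
t 9.95 pos [0.3468 0.1043 0.2176] z [ 0.506 -0.235 -0.83 ] tilt 33.94 az -0.435 y [ 0.358  0.932 -0.046] q [ 0.41  -1.01   2.45  -0.447  1.309 -0.778] F [0.5 0.1 0.6] g 0.999
```

Request:
{"fn": "step_arm", "kwargs": {"steps": [[-30, -30, 14, 0], [-30, -30, 14, 0], [-30, -30, 14, 0], [-30, -30, 14, 0], [-30, -30, 14, 0], [0, 0, 0, 0]]}}

```text
time: 10.55
tool_pos: [0.4641, -0.0625, 0.2651]
tool_rot: [0.295, 0.131, 0.944, -0.062]
contact_force: [0.1, 0.2, -0.1]
gripper_width: 1.005
```

```bash
python3 - <<'E'
from fit import *
s,M=rep();print(M.round(3))
E
```

```text
t 10.55 pos [ 0.4641 -0.0625  0.2651] z [ 0.54  -0.195 -0.819] tilt 35.04 az -0.347 y [ 0.285  0.958 -0.04 ] q [-0.264 -0.821  2.292 -0.054  1.061 -1.547] F [ 0.1  0.2 -0.1] g 1.005
[[-0.792  0.285  0.54 ]
 [ 0.212  0.958 -0.195]
 [-0.573 -0.04  -0.819]]
```

Request:
{"fn": "step_arm", "kwargs": {"steps": [[5, -40, -3, 0], [5, -40, -3, 0], [5, -40, -3, 0], [5, -40, -3, 0], [5, -40, -3, 0], [31, 12, -22, 0], [31, 12, -22, 0], [31, 12, -22, 0]]}}

```text
time: 11.35
tool_pos: [0.3289, -0.2327, 0.2806]
tool_rot: [0.278, 0.123, 0.952, -0.044]
contact_force: [0.4, 0.5, -0.1]
gripper_width: 1.003
```

```bash
python3 - <<'E'
from fit import *
s,M=rep();print(M.round(3))
E
```

```text
t 11.35 pos [ 0.3289 -0.2327  0.2806] z [ 0.519 -0.152 -0.841] tilt 32.73 az -0.285 y [ 0.258  0.966 -0.015] q [-1.086 -1.011  2.343  0.405  1.403 -2.386] F [ 0.4  0.5 -0.1] g 1.003
[[-0.815  0.258  0.519]
 [ 0.209  0.966 -0.152]
 [-0.54  -0.015 -0.841]]
```

Request:
{"fn": "step_arm", "kwargs": {"steps": [[31, 14, -20, 0], [31, 14, -20, 0]]}}

```text
time: 11.55
tool_pos: [0.3068, -0.2358, 0.2889]
tool_rot: [0.263, 0.119, 0.957, -0.029]
contact_force: [0.2, 0.1, -0.2]
gripper_width: 1.002
```

```bash
python3 - <<'E'
from fit import *
s,M=rep()
go(np.array([.588,.029,.143])-.06*M[:,2])
E
```

```text
t 11.55 pos [ 0.3068 -0.2358  0.2889] z [ 0.496 -0.119 -0.86 ] tilt 30.66 az -0.235 y [0.243 0.97  0.006] q [-1.164 -1.011  2.321  0.422  1.498 -2.447] F [ 0.2  0.1 -0.2] g 1.002
t 11.55 pos [ 0.3068 -0.2358  0.2889] z [ 0.496 -0.119 -0.86 ] tilt 30.66 az -0.235 y [0.243 0.97  0.006] q [-1.164 -1.011  2.321  0.422  1.498 -2.447] F [ 0.2  0.1 -0.2] g 1.002
tool shift mm [-103.9  324.2  173.6]
```

Request:
{"fn": "step_arm", "kwargs": {"steps": [[-11, 33, 10, 0], [-11, 33, 10, 0], [-11, 33, 10, 0], [-11, 33, 10, 0], [-11, 33, 10, 0], [-11, 33, 10, 0], [-11, 33, 10, 0], [-11, 33, 10, 0]]}}

```text
time: 12.35
tool_pos: [0.495, -0.0158, 0.2813]
tool_rot: [0.273, 0.13, 0.953, -0.038]
contact_force: [0.5, -0.5, 0.8]
gripper_width: 0.998
```

```bash
python3 - <<'E'
from fit import *
s,M=rep()
go(np.array([.588,.029,.143])-.06*M[:,2])
E
```

```text
t 12.35 pos [ 0.495  -0.0158  0.2813] z [ 0.509 -0.143 -0.849] tilt 31.95 az -0.274 y [ 0.268  0.963 -0.002] q [-0.143 -0.685  2.181 -0.078  1.093 -1.427] F [ 0.5 -0.5  0.8] g 0.998
t 12.35 pos [ 0.495  -0.0158  0.2813] z [ 0.509 -0.143 -0.849] tilt 31.95 az -0.274 y [ 0.268  0.963 -0.002] q [-0.143 -0.685  2.181 -0.078  1.093 -1.427] F [ 0.5 -0.5  0.8] g 0.998
tool shift mm [ 7.3 68.3 98.3]
```

Request:
{"fn": "step_arm", "kwargs": {"steps": [[2, 15, 10, 0], [2, 15, 10, 0], [2, 15, 10, 0], [2, 12, 10, 0], [0, 5, 10, 0]]}}

```text
time: 12.85
tool_pos: [0.5352, 0.0498, 0.2418]
tool_rot: [0.279, 0.123, 0.952, -0.035]
contact_force: [-0.8, -0.5, 0.9]
gripper_width: 1.0
```

```bash
python3 - <<'E'
from fit import *
s,M=rep()
go(np.array([.588,.029,.143])-.06*M[:,2])
E
```

```text
t 12.85 pos [0.5352 0.0498 0.2418] z [ 0.522 -0.135 -0.842] tilt 32.61 az -0.254 y [0.254 0.967 0.002] q [ 0.034 -0.518  2.147 -0.186  0.97  -1.217] F [-0.8 -0.5  0.9] g 1.0
t 12.85 pos [0.5352 0.0498 0.2418] z [ 0.522 -0.135 -0.842] tilt 32.61 az -0.254 y [0.254 0.967 0.002] q [ 0.034 -0.518  2.147 -0.186  0.97  -1.217] F [-0.8 -0.5  0.9] g 1.0
tool shift mm [ 5.8 -6.9 53.6]
```

Request:
{"fn": "step_arm", "kwargs": {"steps": [[4, -3, 12, 0], [4, -2, 12, 0], [4, 0, 12, 0], [4, 0, 12, 0]]}}

```text
time: 13.25
tool_pos: [0.5476, 0.0411, 0.192]
tool_rot: [0.281, 0.123, 0.951, -0.035]
contact_force: [-0.9, 0.1, -0.4]
gripper_width: 0.999
```

```bash
python3 - <<'E'
from fit import *
s,M=rep()
go(np.array([.588,.029,.143])-.02*M[:,2])
E
```

```text
t 13.25 pos [0.5476 0.0411 0.192 ] z [ 0.525 -0.135 -0.84 ] tilt 32.84 az -0.252 y [0.253 0.967 0.003] q [ 0.012 -0.445  2.184 -0.188  0.855 -1.218] F [-0.9  0.1 -0.4] g 0.999
t 13.25 pos [0.5476 0.0411 0.192 ] z [ 0.525 -0.135 -0.84 ] tilt 32.84 az -0.252 y [0.253 0.967 0.003] q [ 0.012 -0.445  2.184 -0.188  0.855 -1.218] F [-0.9  0.1 -0.4] g 0.999
tool shift mm [-8.8 -1.6 44. ]
```

Request:
{"fn": "step_arm", "kwargs": {"steps": [[-4, -2, 12, 0], [-2, 0, 12, 0], [-1, 0, 12, 0], [0, 0, 12, 0], [0, 0, 12, 0], [0, 0, 10, 0]]}}

```text
time: 13.85
tool_pos: [0.5892, 0.0236, 0.128]
tool_rot: [0.278, 0.126, 0.952, -0.036]
contact_force: [-0.9, 0.6, 0.3]
gripper_width: 0.996
```

```bash
python3 - <<'E'
from fit import *
s,M=rep()
go(np.array([.588,.029,.143])+.024*M[:,2])
E
```

```text
t 13.85 pos [0.5892 0.0236 0.128 ] z [ 0.52  -0.138 -0.843] tilt 32.59 az -0.26 y [0.259 0.966 0.001] q [-0.027 -0.247  2.147 -0.196  0.694 -1.22 ] F [-0.9  0.6  0.3] g 0.996
t 13.85 pos [0.5892 0.0236 0.128 ] z [ 0.52  -0.138 -0.843] tilt 32.59 az -0.26 y [0.259 0.966 0.001] q [-0.027 -0.247  2.147 -0.196  0.694 -1.22 ] F [-0.9  0.6  0.3] g 0.996
tool shift mm [-5.9  4.9 10. ]
```

Request:
{"fn": "step_arm", "kwargs": {"steps": [[-4, 3, 6, 0], [-2, 2, 3, 0], [0, 0, 0, 0]]}}

```text
time: 14.15
tool_pos: [0.6002, 0.025, 0.1206]
tool_rot: [0.277, 0.126, 0.952, -0.036]
contact_force: [-0.8, -0.2, -0.0]
gripper_width: 0.998
```

```bash
python3 - <<'E'
from fit import *
s,M=rep()
go(np.array([.588,.029,.143])+.024*M[:,2])
im,d=grab_frame('side');save('sd2.png',im[120:260,200:370],4)
E
```

```text
t 14.15 pos [0.6002 0.025  0.1206] z [ 0.517 -0.139 -0.844] tilt 32.39 az -0.263 y [0.261 0.965 0.001] q [-0.023 -0.203  2.124 -0.204  0.679 -1.206] F [-0.8 -0.2 -0. ] g 0.998
t 14.15 pos [0.6002 0.025  0.1206] z [ 0.517 -0.139 -0.844] tilt 32.39 az -0.263 y [0.261 0.965 0.001] q [-0.023 -0.203  2.124 -0.204  0.679 -1.206] F [-0.8 -0.2 -0. ] g 0.998
tool shift mm [-1.2  0.7 -1.8]
```

View pics/sd2.png

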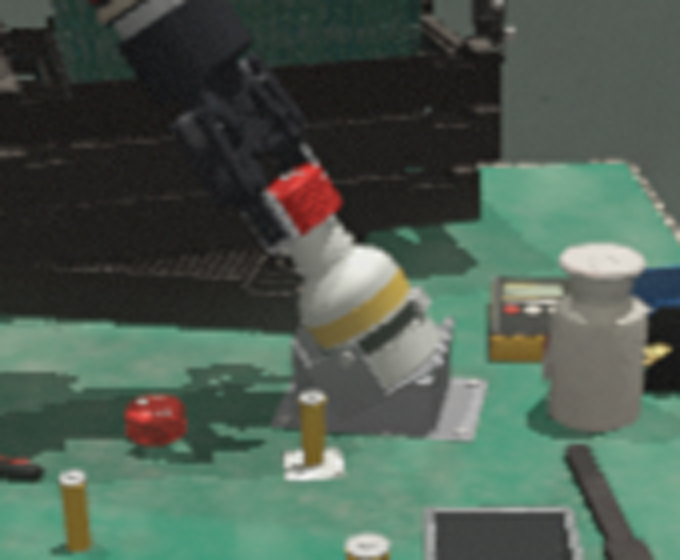

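Request:
{"fn": "step_arm", "kwargs": {"claw": 0, "steps": [[-1, 0, 0, 0], [0, 0, 0, 0], [0, 0, 0, 0], [0, 0, 0, 0], [0, 0, 0, 0]]}}

```text
time: 14.7
tool_pos: [0.6012, 0.0251, 0.123]
tool_rot: [0.278, 0.126, 0.952, -0.036]
contact_force: [2.3, -1.0, -1.9]
gripper_width: 0.647
```

```bash
python3 - <<'E'
from fit import *
s,M=rep()
print('Ftool',(M.T@s['contact_force']).round(1))
go(np.array([.588,.029,.143])+.024*M[:,2])
E
```

```text
t 14.7 pos [0.6012 0.0251 0.123 ] z [ 0.52  -0.139 -0.843] tilt 32.54 az -0.261 y [0.26  0.966 0.001] q [-0.023 -0.205  2.122 -0.204  0.68  -1.207] F [ 2.3 -1.  -1.9] g 0.647
Ftool [-1.1 -0.4  2.9]
t 14.7 pos [0.6012 0.0251 0.123 ] z [ 0.52  -0.139 -0.843] tilt 32.54 az -0.261 y [0.26  0.966 0.001] q [-0.023 -0.205  2.122 -0.204  0.68  -1.207] F [ 2.3 -1.  -1.9] g 0.647
tool shift mm [ 0.8  0.4 -0.3]
```

Request:
{"fn": "step_arm", "kwargs": {"steps": [[0, 0, 4, 0], [0, 0, 4, 0], [0, 0, 4, 0]]}}

```text
time: 15.0
tool_pos: [0.6063, 0.0239, 0.1152]
tool_rot: [0.276, 0.127, 0.952, -0.037]
contact_force: [-56.7, 7.5, 50.7]
gripper_width: 0.641
```

```bash
python3 - <<'E'
from fit import *
s,M=rep()
print('Ftool',(M.T@s['contact_force']).round(1), 'push mm',((s['tool_pos']-np.array([.6012,.0251,.123]))@M*1000).round(1))
E
```

```text
t 15.0 pos [0.6063 0.0239 0.1152] z [ 0.516 -0.14  -0.845] tilt 32.3 az -0.264 y [ 0.261  0.965 -0.   ] q [-0.025 -0.178  2.112 -0.207  0.667 -1.204] F [-56.7   7.5  50.7] g 0.641
Ftool [ 20.8  -7.6 -73.2] push mm [-0.3  0.1  9.4]
```

Request:
{"fn": "step_arm", "kwargs": {"steps": [[0, 0, -0.5, -5], [0, 0, 0.5, -8], [0, 0, 0.5, -8]]}}

```text
time: 15.3
tool_pos: [0.6059, 0.0253, 0.1181]
tool_rot: [0.263, -0.054, 0.959, -0.087]
contact_force: [-11.0, 3.5, 7.8]
gripper_width: 0.651
```

```bash
cat > chk.py <<'E'
from fit import *
s,M=rep()
d=s['tool_pos']-np.array([.6012,.0251,.123]);a=np.array([.5165,-.14,-.845])
M0=rot([0.276, 0.127, 0.952, -0.037]);turn=np.degrees(np.arctan2((M0.T@M)[1,0],(M0.T@M)[0,0]))
print('Ftool',(M.T@s['contact_force']).round(1),'push mm',round(d@a*1000,1),'lat',(d@M0*1000).round(1),'turn',turn.round(1),'Tz',(M.T@s['ft_torque']).round(2))
E
python3 chk.py
```

```text
t 15.3 pos [0.6059 0.0253 0.1181] z [ 0.514 -0.138 -0.847] tilt 32.14 az -0.263 y [-0.059  0.979 -0.195] q [-0.022 -0.183  2.11  -0.204  0.677 -1.582] F [-11.    3.5   7.8] g 0.651
Ftool [  5.    2.5 -12.7] push mm 6.5 lat [-1.2  1.4  6.5] turn -21.7 Tz [-0.52  1.    0.14]
```

Turning well; push has relaxed to 6.5 mm, so push slightly more while turning.

Request:
{"fn": "step_arm", "kwargs": {"steps": [[0, 0, 2, -8], [0, 0, 1, -8], [0, 0, 1, -8]]}}

```text
time: 15.6
tool_pos: [0.6062, 0.0266, 0.1162]
tool_rot: [0.236, -0.26, 0.926, -0.14]
contact_force: [-13.5, 3.7, 10.1]
gripper_width: 0.643
```

```bash
python3 chk.py
```

```text
t 15.6 pos [0.6062 0.0266 0.1162] z [ 0.51  -0.136 -0.85 ] tilt 31.83 az -0.261 y [-0.416  0.826 -0.381] q [-0.021 -0.177  2.107 -0.201  0.679 -2.017] F [-13.5   3.7  10.1] g 0.643
Ftool [  4.5   4.8 -16. ] push mm 8.1 lat [-0.1  2.8  8.1] turn -46.5 Tz [-0.76  0.77  0.15]
```

Request:
{"fn": "step_arm", "kwargs": {"steps": [[0, 0, 1, -8], [0, 0, 1, -8], [0, 0, 0, 0]]}}

```text
time: 15.9
tool_pos: [0.6054, 0.0275, 0.1159]
tool_rot: [0.211, -0.392, 0.879, -0.171]
contact_force: [-10.8, -0.2, 8.5]
gripper_width: 0.648
```

```bash
python3 chk.py
```

```text
t 15.9 pos [0.6054 0.0275 0.1159] z [ 0.505 -0.135 -0.852] tilt 31.54 az -0.262 y [-0.617  0.633 -0.467] q [-0.019 -0.176  2.105 -0.2    0.685 -2.309] F [-10.8  -0.2   8.5] g 0.648
Ftool [  4.7   2.6 -12.7] push mm 7.9 lat [0.9 3.4 7.8] turn -63.3 Tz [-0.5   0.58 -0.09]
```

Now lift along the neck.

Request:
{"fn": "step_arm", "kwargs": {"steps": [[0, 0, -5, 0], [0, 0, -8, 0], [0, 0, -8, 0]]}}

```text
time: 16.2
tool_pos: [0.5941, 0.0305, 0.1342]
tool_rot: [0.21, -0.393, 0.879, -0.171]
contact_force: [0.4, -0.2, -0.9]
gripper_width: 0.645
```

```bash
python3 chk.py
```

```text
t 16.2 pos [0.5941 0.0305 0.1342] z [ 0.504 -0.136 -0.853] tilt 31.44 az -0.263 y [-0.618  0.633 -0.466] q [-0.013 -0.231  2.117 -0.195  0.73  -2.314] F [ 0.4 -0.2 -0.9] g 0.645
Ftool [0.1 0.  1. ] push mm -13.9 lat [  1.    3.4 -13.9] turn -63.3 Tz [-0.23  0.11  0.02]
```

Request:
{"fn": "step_arm", "kwargs": {"steps": [[0, 0, -15, 0], [0, 0, -20, 0], [0, 0, -20, 0], [0, 0, -20, 0], [0, 0, 0, 0]]}}

```text
time: 16.7
tool_pos: [0.5545, 0.0413, 0.2015]
tool_rot: [0.211, -0.393, 0.879, -0.171]
contact_force: [0.5, 0.2, -0.2]
gripper_width: 0.645
```

```bash
python3 chk.py; python3 - <<'E'
from h import *
im=np.load('w_a_im.npy');W=np.load('w_a_W.npy');hsv=cv2.cvtColor(im,cv2.COLOR_RGB2HSV)
g=(hsv[...,0]>60)&(hsv[...,0]<95)&(hsv[...,1]>90)&(abs(W[...,2])<.012)
# grid 5mm
G=np.zeros((160,200),np.uint8)  # x .1-.9, y -.6..+.4
ix=((W[...,0]-.1)/.005).astype(int);iy=((W[...,1]+.6)/.005).astype(int)
ok=g&(ix>=0)&(ix<160)&(iy>=0)&(iy<200)
G[ix[ok],iy[ok]]=1;G=cv2.morphologyEx(G,cv2.MORPH_CLOSE,np.ones((3,3)))
D=cv2.distanceTransform(G,cv2.DIST_L2,5)*.005
for _ in range(14):
    i=np.unravel_index(D.argmax(),D.shape);print(round(.1+i[0]*.005,3),round(-.6+i[1]*.005,3),D[i].round(3))
    D[max(0,i[0]-8):i[0]+8,max(0,i[1]-8):i[1]+8]=0
im,d=grab_frame('scene');save('sc3.png',im[120:330,150:400],3)
E
```

```text
t 16.7 pos [0.5545 0.0413 0.2015] z [ 0.505 -0.135 -0.853] tilt 31.51 az -0.261 y [-0.618  0.633 -0.466] q [ 0.012 -0.42   2.144 -0.182  0.893 -2.323] F [ 0.5  0.2 -0.2] g 0.645
Ftool [-0.4 -0.1  0.4] push mm -92.7 lat [ -0.3   3.3 -92.7] turn -63.3 Tz [-0.27  0.14  0.01]
0.5 -0.165 0.098
0.375 -0.155 0.085
0.455 -0.155 0.085
0.895 0.27 0.083
0.54 -0.175 0.073
0.85 0.25 0.072
0.685 -0.135 0.07
0.36 -0.305 0.068
0.355 -0.205 0.065
0.495 -0.36 0.065
0.515 -0.125 0.065
0.49 -0.21 0.065
0.595 -0.6 0.065
0.355 -0.265 0.061
```

View pics/sc3.png

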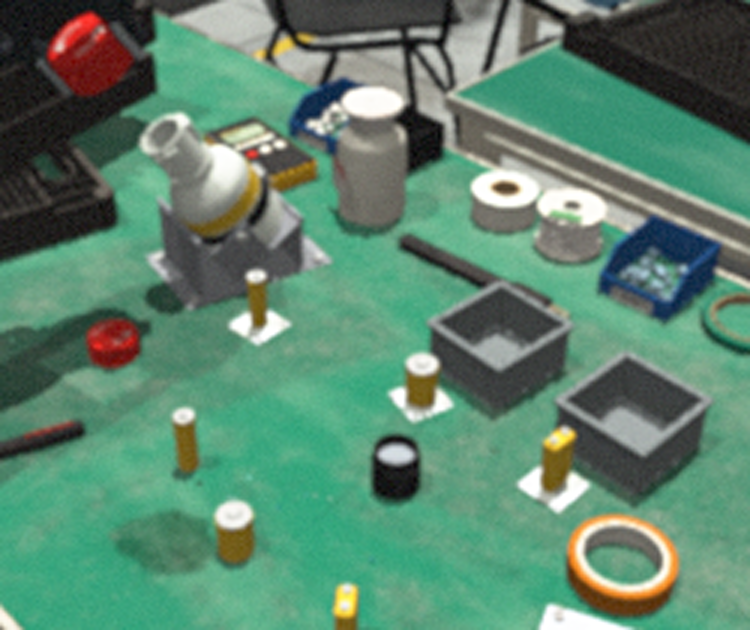

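Request:
{"fn": "step_arm", "kwargs": {"steps": [[0, 0, -20, 8], [0, 0, -20, 8], [0, 0, -15, 8], [0, 0, -10, 8], [0, 0, -10, 8], [0, 0, -10, 8], [0, 0, -10, 8], [0, 0, -5, 7]]}}

```text
time: 17.55
tool_pos: [0.5009, 0.0538, 0.2741]
tool_rot: [0.26, 0.147, 0.954, -0.032]
contact_force: [-0.2, 0.2, -0.7]
gripper_width: 0.646
```

```bash
python3 - <<'E'
from h import *
go([.36,-.13,.30]);
E
```

```text
t 17.55 pos [0.5009 0.0538 0.2741] z [ 0.486 -0.136 -0.863] tilt 30.33 az -0.273 y [0.296 0.955 0.016] q [ 0.048 -0.609  2.142 -0.179  1.109 -1.179] F [-0.2  0.2 -0.7] g 0.646
tool shift mm [  54.5 -216.8  -65.8]
```

Request:
{"fn": "step_arm", "kwargs": {"steps": [[0, -43, -5, 0], [0, -43, -5, 0], [0, -43, -5, 0], [0, -43, -5, 0], [20, -43, -15, 0], [33, 0, -20, 0], [33, 0, -20, 0], [33, 0, -20, 0]]}}

```text
time: 18.35
tool_pos: [0.3555, -0.1451, 0.2886]
tool_rot: [0.225, 0.149, 0.963, -0.021]
contact_force: [1.4, 0.8, -0.8]
gripper_width: 0.645
```

```bash
python3 - <<'E'
from h import *
rep()
E
```

```text
t 18.35 pos [ 0.3555 -0.1451  0.2886] z [ 0.427 -0.106 -0.898] tilt 26.1 az -0.244 y [0.296 0.955 0.027] q [-0.74  -1.008  2.303  0.213  1.443 -1.989] F [ 1.4  0.8 -0.8] g 0.645
```

Request:
{"fn": "step_arm", "kwargs": {"steps": [[10, 40, -5, 0], [25, 25, -15, 0], [35, 5, -18, 0], [38, 5, -15, 0], [38, 5, -15, 0], [38, 5, -15, 0], [38, 5, -15, 0], [38, 5, -15, 0]]}}

```text
time: 19.15
tool_pos: [0.3219, 0.0198, 0.3235]
tool_rot: [0.139, 0.173, 0.975, -0.033]
contact_force: [0.9, 1.0, -0.6]
gripper_width: 0.644
```

```bash
python3 - <<'E'
from h import *
rep()
E
```

```text
t 19.15 pos [0.3219 0.0198 0.3235] z [ 0.259 -0.113 -0.959] tilt 16.39 az -0.41 y [ 0.346  0.938 -0.017] q [-0.093 -1.008  2.217 -0.089  1.659 -1.332] F [ 0.9  1.  -0.6] g 0.644
```

Request:
{"fn": "step_arm", "kwargs": {"steps": [[15, -40, -5, 0], [15, -40, -5, 0], [30, -20, -10, 0], [40, 0, -10, 0], [42, 0, -10, 0], [42, 0, -10, 0], [42, 0, -8, 0], [42, 0, -8, 0]]}}

```text
time: 19.95
tool_pos: [0.245, 0.043, 0.3902]
tool_rot: [0.049, 0.165, 0.984, -0.049]
contact_force: [0.5, 0.6, -0.1]
gripper_width: 0.643
```

```bash
python3 - <<'E'
from h import *
rep()
E
```

```text
t 19.95 pos [0.245  0.043  0.3902] z [ 0.079 -0.113 -0.99 ] tilt 7.94 az -0.96 y [ 0.329  0.941 -0.081] q [ 2.000e-03 -1.008e+00  2.091e+00 -1.240e-01  1.976e+00 -1.291e+00] F [ 0.5  0.6 -0.1] g 0.643
```

```bash
python3 - <<'E'
from h import *
go([.375,-.16,.12]);
E
```

```text
t 19.95 pos [0.245  0.043  0.3902] z [ 0.079 -0.113 -0.99 ] tilt 7.94 az -0.96 y [ 0.329  0.941 -0.081] q [ 2.000e-03 -1.008e+00  2.091e+00 -1.240e-01  1.976e+00 -1.291e+00] F [ 0.5  0.6 -0.1] g 0.643
tool shift mm [-157.  -126.3  300.9]
```

Request:
{"fn": "step_arm", "kwargs": {"steps": [[-20, -16, 35, 0], [-20, -16, 35, 0], [-20, -16, 35, 0], [-20, -16, 35, 0], [-20, -16, 35, 0], [-20, -16, 35, 0], [-20, -16, 30, 0], [-10, -8, 20, 0]]}}

```text
time: 20.75
tool_pos: [0.3808, -0.1385, 0.1512]
tool_rot: [0.054, 0.144, 0.987, -0.046]
contact_force: [-1.0, 0.0, -1.2]
gripper_width: 0.649
```

```bash
python3 - <<'E'
from h import *
go([.375,-.16,.04]);
E
```

```text
t 20.75 pos [ 0.3808 -0.1385  0.1512] z [ 0.093 -0.106 -0.99 ] tilt 8.14 az -0.851 y [ 0.29   0.954 -0.075] q [-0.499 -0.571  2.263 -0.051  1.316 -1.77 ] F [-1.   0.  -1.2] g 0.649
tool shift mm [ 12.8 -13.8 111.9]
```

Request:
{"fn": "step_arm", "kwargs": {"steps": [[4, -5, 20, 0], [4, -4, 20, 0], [2, -3, 20, 0], [2, -2, 20, 0], [0, 0, 15, 0], [0, 0, 10, 0]]}}

```text
time: 21.35
tool_pos: [0.37, -0.1609, 0.0318]
tool_rot: [0.046, 0.147, 0.987, -0.043]
contact_force: [-1.1, -0.3, -1.0]
gripper_width: 0.643
```

```bash
python3 - <<'E'
from h import *
go([.375,-.16,.0]);
im,d,W,st=look('c',['cell_slim_mid','cell_fat_mid','cap_mid','canister'])
im=im.astype(int)
for x0,x1,y0,y1,lab in [(.42,.49,-.2,-.11,'slim')]:
    m=(W[...,0]>x0)&(W[...,0]<x1)&(W[...,1]>y0)&(W[...,1]<y1)&(W[...,2]>.012)&(W[...,2]<.07)
    P=W[m];print(lab,len(P),P.mean(0).round(4),P.max(0).round(4));T=P[P[:,2]>P[:,2].max()-.008];print(T.mean(0))
E
```

```text
t 21.35 pos [ 0.37   -0.1609  0.0318] z [ 0.079 -0.099 -0.992] tilt 7.27 az -0.899 y [ 0.295  0.953 -0.072] q [-0.566 -0.385  2.353 -0.048  1.054 -1.82 ] F [-1.1 -0.3 -1. ] g 0.643
tool shift mm [-1.2  4.6 31.9]
pose [ 0.37   -0.1609  0.0318] [ 0.0463  0.1473  0.9871 -0.0432] t 21.35
cell_slim_mid 0.83 [319, 342, 20, 21] [ 0.446 -0.151  0.021]
cell_slim_mid 0.57 [213, 328, 6, 26] [ 0.426 -0.225  0.013]
cell_fat_mid 0.44 [212, 332, 12, 16] [ 0.428 -0.225  0.01 ]
cap_mid 0.86 [484, 310, 50, 48] [ 0.477 -0.023  0.022]
cap_mid 0.59 [210, 221, 139, 138] [ 0.355 -0.154  0.07 ]
canister 0.74 [316, 340, 25, 24] [ 0.446 -0.151  0.021]
slim 264 [ 0.4479 -0.1511  0.0199] [ 0.4545 -0.1462  0.0301]
[ 0.4479332  -0.14996488  0.02468384]
```

View pics/w_c.png

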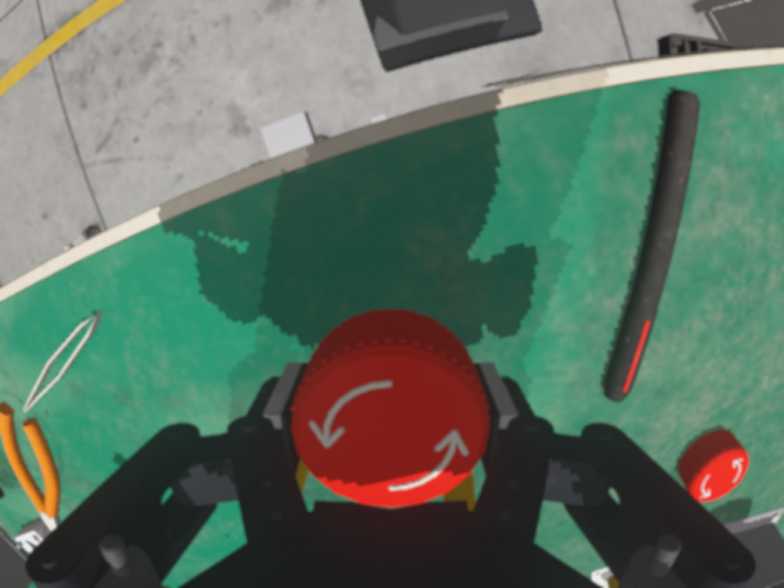

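Request:
{"fn": "step_arm", "kwargs": {"steps": [[0, 0, 12, 0], [0, 0, 8, 0], [0, 0, 5, 0]]}}

```text
time: 21.9
tool_pos: [0.3776, -0.1661, 0.0141]
tool_rot: [0.053, 0.147, 0.987, -0.046]
contact_force: [0.1, 0.3, -0.2]
gripper_width: 0.643
```

Request:
{"fn": "step_arm", "kwargs": {"steps": [[0, 0, 4, 0], [0, 0, 3, 0]]}}

```text
time: 22.1
tool_pos: [0.3789, -0.1672, 0.0075]
tool_rot: [0.054, 0.146, 0.987, -0.046]
contact_force: [-0.3, -0.1, -0.1]
gripper_width: 0.649
```

Request:
{"fn": "step_arm", "kwargs": {"steps": [[0, 0, 4, 0], [0, 0, 3, 0]]}}

```text
time: 22.3
tool_pos: [0.3799, -0.1682, 0.0004]
tool_rot: [0.054, 0.146, 0.987, -0.047]
contact_force: [-0.0, 0.3, -0.1]
gripper_width: 0.646
```

Request:
{"fn": "step_arm", "kwargs": {"steps": [[0, 0, 3, 0], [0, 0, 2, 0]]}}

```text
time: 22.5
tool_pos: [0.3805, -0.1685, -0.0015]
tool_rot: [0.051, 0.146, 0.987, -0.045]
contact_force: [-15.9, 8.8, 31.7]
gripper_width: 0.64
```

Request:
{"fn": "step_arm", "kwargs": {"steps": [[0, 0, -1, 0]]}}

```text
time: 22.6
tool_pos: [0.3809, -0.1686, 0.0004]
tool_rot: [0.051, 0.146, 0.987, -0.045]
contact_force: [0.9, -0.6, -0.3]
gripper_width: 0.649
```

Request:
{"fn": "step_arm", "kwargs": {"claw": 100, "steps": [[0, 0, 0, 0], [0, 0, 0, 0], [0, 0, 0, 0], [0, 0, -8, 0], [0, 0, -15, 0], [0, 0, -25, 0], [0, 0, -35, 0], [0, 0, -35, 0]]}}

```text
time: 23.4
tool_pos: [0.366, -0.1536, 0.1153]
tool_rot: [0.045, 0.146, 0.987, -0.042]
contact_force: [0.3, -0.7, 0.1]
gripper_width: 0.999
```

```bash
python3 - <<'E'
from h import *
im,d,W,st=look('d',['cap_mid','cell_slim_mid'])
rep()
m=(im[...,0]>90)&(im[...,1]<.5*im[...,0])&(im[...,2]<.5*im[...,0])&(d>0)&(abs(W[...,0]-.38)<.06)&(abs(W[...,1]+.16)<.06)
P=W[m];print('cap',len(P),P.mean(0).round(4),np.percentile(P[:,2],[2,50,98]).round(4))
T=P[P[:,2]>.022];c=T.mean(0);n=np.linalg.svd(T[::4]-c)[2][2];print(c.round(4),n.round(3))
E
```

```text
pose [ 0.366  -0.1536  0.1153] [ 0.0447  0.1462  0.9873 -0.0423] t 23.4
cap_mid 0.9 [239, 179, 77, 77] [ 0.372 -0.163  0.03 ]
cap_mid 0.79 [441, 263, 45, 40] [ 0.484 -0.018  0.021]
cell_slim_mid 0.61 [308, 275, 21, 44] [ 0.447 -0.151  0.034]
t 23.55 pos [ 0.3684 -0.1551  0.1179] z [ 0.083 -0.101 -0.991] tilt 7.51 az -0.883 y [ 0.293  0.953 -0.073] q [-0.555 -0.545  2.303 -0.044  1.26  -1.821] F [-0.2 -0.1  0.3] g 1.002
cap 3534 [ 0.375  -0.1653  0.03  ] [0.0253 0.0303 0.0316]
[ 0.3751 -0.1653  0.0301] [-0.024  0.016  1.   ]
```

View pics/w_d.png

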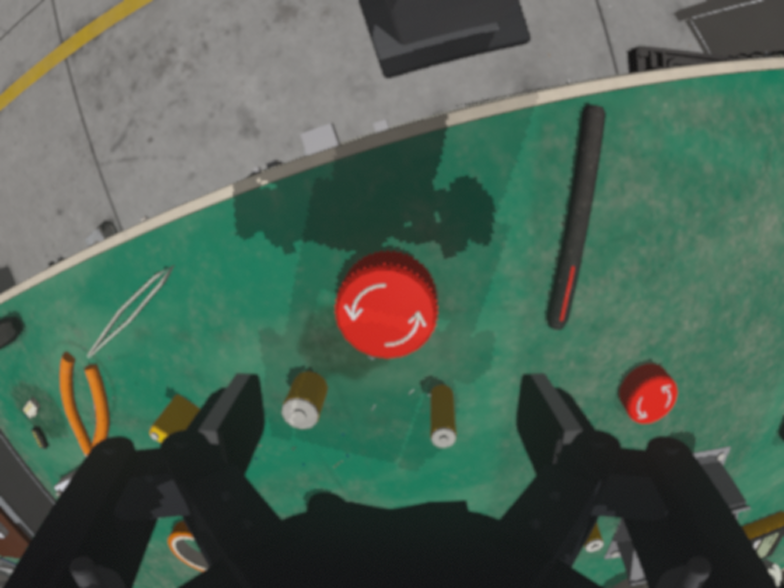

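```bash
python3 - <<'E'
from h import *
W=np.load('w_d_W.npy');im=np.load('w_d_im.npy')
m=(abs(W[...,0]-.455)<.035)&(abs(W[...,1]+.155)<.03)&(W[...,2]>.01)
m[:,:295]=0;m[:,340:]=0
P=W[m];print(len(P),P[:,2].max())
T=P[P[:,2]>P[:,2].max()-.008];print('top',len(T),T.mean(0).round(4),T.min(0).round(4),T.max(0).round(4))
S=P[(P[:,2]<.04)];print('side',S.mean(0).round(4),S.min(0).round(4),S.max(0).round(4))
s=state();M=rot(s['tool_rot']);z=M[:,2]
g=np.array([T[:,0].mean(),T[:,1].mean(),.040]);go(g+.019*z-[0,0,-.05])
E
```

```text
654 0.05094538788468794
top 247 [ 0.4511 -0.1534  0.0476] [ 0.4451 -0.1603  0.043 ] [ 0.4597 -0.1464  0.0509]
side [ 0.4479 -0.1527  0.0257] [ 0.445  -0.1612  0.0104] [ 0.4559 -0.1459  0.0399]
t 23.55 pos [ 0.3684 -0.1551  0.1179] z [ 0.083 -0.101 -0.991] tilt 7.51 az -0.883 y [ 0.293  0.953 -0.073] q [-0.555 -0.545  2.303 -0.044  1.26  -1.821] F [-0.2 -0.1  0.3] g 1.002
tool shift mm [-75.2  27.8  53.4]
```

Request:
{"fn": "step_arm", "kwargs": {"claw": 60, "steps": [[-20, 6, 0, 0], [-20, 6, 4, 0], [-18, 6, 8, 0], [-12, 4, 8, 0], [-5, 3, 6, 0], [0, 0, 0, 0]]}}

```text
time: 24.15
tool_pos: [0.4484, -0.1535, 0.0916]
tool_rot: [0.044, 0.147, 0.987, -0.043]
contact_force: [-0.4, 1.2, 0.4]
gripper_width: 0.599
```

```bash
python3 - <<'E'
from h import *
s=state();z=rot(s['tool_rot'])[:,2];go(np.array([.4525,-.1535,.040])+.019*z)
E
```

```text
t 24.15 pos [ 0.4484 -0.1535  0.0916] z [ 0.075 -0.098 -0.992] tilt 7.07 az -0.915 y [ 0.293  0.953 -0.072] q [-0.454 -0.262  2.149 -0.06   1.144 -1.709] F [-0.4  1.2  0.4] g 0.599
tool shift mm [ 1.2  4.9 70.6]
```

Request:
{"fn": "step_arm", "kwargs": {"steps": [[1, 3, 15, 0], [0, 2, 15, 0], [0, 0, 15, 0], [0, 0, 12, 0], [0, 0, 6, 0], [0, 0, 0, 0]]}}

```text
time: 24.75
tool_pos: [0.4498, -0.1539, 0.0246]
tool_rot: [0.042, 0.147, 0.987, -0.042]
contact_force: [-0.4, 0.2, 0.3]
gripper_width: 0.597
```

```bash
python3 - <<'E'
from h import *
s=state();z=rot(s['tool_rot'])[:,2];go(np.array([.4525,-.1535,.040])+.019*z)
E
```

```text
t 24.75 pos [ 0.4498 -0.1539  0.0246] z [ 0.071 -0.096 -0.993] tilt 6.86 az -0.937 y [ 0.294  0.953 -0.071] q [-0.453 -0.143  2.177 -0.066  1.003 -1.696] F [-0.4  0.2  0.3] g 0.597
tool shift mm [-3.9  0.1  3.9]
```

Request:
{"fn": "step_arm", "kwargs": {"claw": 0, "steps": [[-4, 0, 1, 0], [0, 0, 0, 0], [0, 0, 0, 0], [0, 0, 0, 0], [0, 0, 0, 0], [0, 0, -12, 0], [0, 0, -25, 0], [0, 0, -35, 0]]}}

```text
time: 25.55
tool_pos: [0.4463, -0.1472, 0.0957]
tool_rot: [0.038, 0.147, 0.988, -0.041]
contact_force: [1.4, -0.6, 0.3]
gripper_width: 0.145
```

```bash
python3 - <<'E'
from h import *
s=state();z=rot(s['tool_rot'])[:,2];go(np.array([.45,-.05,.26]))
E
```

```text
t 25.55 pos [ 0.4463 -0.1472  0.0957] z [ 0.064 -0.093 -0.994] tilt 6.48 az -0.969 y [ 0.294  0.953 -0.07 ] q [-0.443 -0.269  2.147 -0.062  1.167 -1.697] F [ 1.4 -0.6  0.3] g 0.145
tool shift mm [   9.9   82.2 -172. ]
```

Request:
{"fn": "step_arm", "kwargs": {"steps": [[0, 0, -35, 0], [0, 10, -35, 0], [0, 25, -35, 0], [0, 25, -30, 0], [0, 25, -20, 0], [-20, 25, -5, 0], [-25, 25, 0, 0], [-25, 20, 0, 0]]}}

```text
time: 26.35
tool_pos: [0.55, 0.0001, 0.2748]
tool_rot: [0.05, 0.149, 0.987, -0.042]
contact_force: [-0.2, 0.4, -0.5]
gripper_width: 0.15
```

```bash
python3 - <<'E'
from h import *
go(np.array([.588,.029,.21]))
E
```

```text
t 26.35 pos [5.500e-01 1.000e-04 2.748e-01] z [ 0.087 -0.098 -0.991] tilt 7.54 az -0.848 y [ 0.299  0.952 -0.068] q [-0.089 -0.206  1.79  -0.091  1.463 -1.354] F [-0.2  0.4 -0.5] g 0.15
tool shift mm [-20.4  43.3  64.7]
```

Request:
{"fn": "step_arm", "kwargs": {"steps": [[-8, 15, 10, 0], [-8, 15, 15, 0], [-3, 8, 15, 0], [0, 4, 10, 0], [0, 0, 5, 0], [0, 0, 0, 0]]}}

```text
time: 26.95
tool_pos: [0.5886, 0.0321, 0.2221]
tool_rot: [0.053, 0.148, 0.987, -0.042]
contact_force: [-0.9, 0.3, 0.2]
gripper_width: 0.151
```

```bash
python3 - <<'E'
from h import *
s,M=rep()
im,d,W,st=look('e',['cell_slim_mid','canister'],crop=(140,150,420,420),s=2.2)
# points in tool frame just beyond tips
Tp=(W-st['tool_pos'])@rot(st['tool_rot'])
m=(abs(Tp[...,0])<.03)&(abs(Tp[...,1])<.03)&(Tp[...,2]>.003)&(Tp[...,2]<.03)&(d>0)
P=Tp[m];print(len(P));
if len(P): print(P.mean(0).round(4),np.percentile(P,[3,97],axis=0).round(4))
print('cell pix',np.argwhere(m).mean(0) if m.any() else None)
# rim points
r=(W[...,2]>.125)&(W[...,2]<.16)&(abs(W[...,0]-.59)<.03)&(abs(W[...,1]-.03)<.03);Q=W[r];print('rim',len(Q),Q.mean(0).round(4),np.percentile(Q,[2,98],axis=0).round(4))
go([.588,.029,.157])
E
```

```text
t 26.95 pos [0.5886 0.0321 0.2221] z [ 0.092 -0.099 -0.991] tilt 7.74 az -0.824 y [ 0.296  0.953 -0.068] q [-0.026 -0.08   1.764 -0.099  1.364 -1.283] F [-0.9  0.3  0.2] g 0.151
pose [0.5886 0.0321 0.2221] [ 0.0527  0.1479  0.9867 -0.0422] t 26.95
cell_slim_mid 0.85 [263, 235, 33, 71] [0.58  0.036 0.235]
cell_slim_mid 0.34 [45, 238, 30, 31] [ 0.615 -0.341  0.021]
canister 0.88 [250, 182, 78, 73] [0.644 0.013 0.031]
475
[0.0085 0.0007 0.0125] [[ 0.0046 -0.0061  0.0035]
 [ 0.0106  0.0074  0.0221]]
cell pix [244.79157895 280.36210526]
rim 1290 [0.5873 0.0285 0.1389] [[0.5719 0.0087 0.1263]
 [0.6094 0.0494 0.1519]]
t 27.1 pos [0.5894 0.032  0.2239] z [ 0.094 -0.099 -0.991] tilt 7.86 az -0.809 y [ 0.297  0.953 -0.067] q [-0.026 -0.081  1.762 -0.099  1.364 -1.283] F [-0.9  0.1 -0.7] g 0.152
tool shift mm [ 8.5  1.2 66.4]
```

View pics/w_e.png

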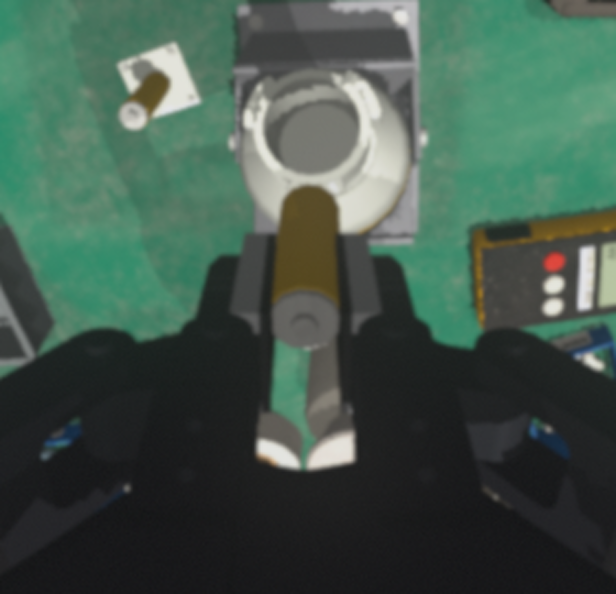

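Request:
{"fn": "step_arm", "kwargs": {"steps": [[3, 1, 12, 0], [3, 1, 12, 0], [2, 0, 12, 0], [0, 0, 10, 0], [0, 0, 5, 0], [0, 0, 0, 0]]}}

```text
time: 27.7
tool_pos: [0.5864, 0.0303, 0.1682]
tool_rot: [0.054, 0.149, 0.986, -0.042]
contact_force: [0.2, 0.5, -1.2]
gripper_width: 0.154
```

```bash
python3 - <<'E'
from h import *
s,M=rep();print('bottom',(s['tool_pos']+M@[.002,.0007,.023]).round(4))
go([.5885,.030,.156])
E
```

```text
t 27.7 pos [0.5864 0.0303 0.1682] z [ 0.095 -0.099 -0.991] tilt 7.88 az -0.808 y [ 0.298  0.952 -0.067] q [-0.029 -0.045  1.823 -0.101  1.267 -1.275] F [ 0.2  0.5 -1.2] g 0.154
bottom [0.5869 0.0293 0.1451]
t 27.7 pos [0.5864 0.0303 0.1682] z [ 0.095 -0.099 -0.991] tilt 7.88 az -0.808 y [ 0.298  0.952 -0.067] q [-0.029 -0.045  1.823 -0.101  1.267 -1.275] F [ 0.2  0.5 -1.2] g 0.154
tool shift mm [-0.6  1.2 12.3]
```

Request:
{"fn": "step_arm", "kwargs": {"steps": [[-1, 0, 5, 0], [0, 0, 4, 0], [0, 0, 2, 0]]}}

```text
time: 28.0
tool_pos: [0.5893, 0.0288, 0.1574]
tool_rot: [0.055, 0.149, 0.986, -0.042]
contact_force: [0.2, -0.7, 0.3]
gripper_width: 0.147
```

```bash
python3 - <<'E'
from h import *
s,M=rep();print('bottom',(s['tool_pos']+M@[.002,.0007,.023]).round(4))
im,d=grab_frame('side');a=cv2.resize(im[130:230,230:350],None,fx=4,fy=4)
im,d=grab_frame('scene');b=cv2.resize(im[130:230,150:245],None,fx=4,fy=4)
save('f.png',np.hstack([a,b]))
E
```

```text
t 28.0 pos [0.5893 0.0288 0.1574] z [ 0.096 -0.099 -0.99 ] tilt 7.94 az -0.801 y [ 0.298  0.952 -0.066] q [-0.031 -0.029  1.826 -0.102  1.246 -1.275] F [ 0.2 -0.7  0.3] g 0.147
bottom [0.5898 0.0278 0.1343]
```

View pics/f.png

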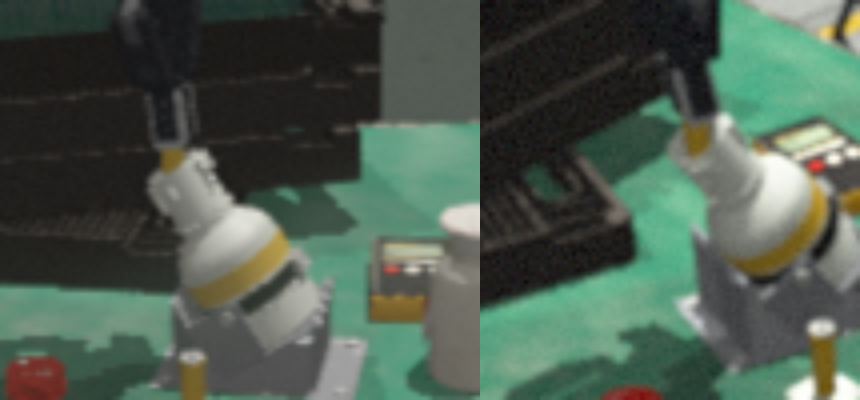

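Request:
{"fn": "step_arm", "kwargs": {"steps": [[0, 0, 3, 0], [0, 0, 0, 0]]}}

```text
time: 28.3
tool_pos: [0.5898, 0.0285, 0.1548]
tool_rot: [0.055, 0.149, 0.986, -0.042]
contact_force: [-1.4, 0.2, -0.6]
gripper_width: 0.152
```

Request:
{"fn": "step_arm", "kwargs": {"claw": 60, "steps": [[0, 0, 0, 0], [0, 0, 0, 0], [0, 0, 0, 0], [0, 0, 0, 0], [0, 0, 0, 0], [0, 0, 0, 0]]}}

```text
time: 28.9
tool_pos: [0.5905, 0.0286, 0.156]
tool_rot: [0.056, 0.149, 0.986, -0.042]
contact_force: [-0.4, -0.2, 0.4]
gripper_width: 0.598
```

```bash
python3 - <<'E'
from h import *
rep()
im,d=grab_frame('side');a=cv2.resize(im[130:230,230:350],None,fx=4,fy=4)
im,d=grab_frame('scene');b=cv2.resize(im[130:230,150:245],None,fx=4,fy=4)
f=np.hstack([a,b]);save('g.png',f)
hsv=cv2.cvtColor(f[80:200,:],cv2.COLOR_RGB2HSV);print('yellow px near mouth, left/right',[int(((hsv[:,sl,0]>15)&(hsv[:,sl,0]<32)&(hsv[:,sl,1]>130)).sum()) for sl in (slice(100,230),slice(640,760))])
E
```

```text
t 28.9 pos [0.5905 0.0286 0.156 ] z [ 0.099 -0.099 -0.99 ] tilt 8.06 az -0.787 y [ 0.298  0.952 -0.066] q [-0.032 -0.027  1.827 -0.102  1.241 -1.275] F [-0.4 -0.2  0.4] g 0.598
yellow px near mouth, left/right [0, 0]
```

Cell is gone from the mouth area. Back away and verify.

Request:
{"fn": "step_arm", "kwargs": {"steps": [[0, 0, -20, 0], [0, 0, -30, 0], [10, 0, -35, 0], [25, 0, -35, 0], [25, 0, -20, 0], [20, 0, 0, 0], [0, 0, 0, 0]]}}

```text
time: 29.7
tool_pos: [0.4975, 0.0665, 0.2895]
tool_rot: [0.055, 0.149, 0.986, -0.042]
contact_force: [-0.6, 0.2, 0.6]
gripper_width: 0.599
```

```bash
python3 - <<'E'
from h import *
rep()
im,d,W,st=look('z',['cap_mid','cell_slim_mid','cell_fat_mid','cell_flat_mid','sample_slim','canister'])
m=im[175:330,200:400]
save('z.png',np.hstack([cv2.resize(im,(500,375))]))
im2,d2=grab_frame('scene');W2=cloud('scene',d2)
for l in ['cap_mid','cell_slim_mid','cell_fat_mid','cell_flat_mid','sample_slim']:
    for b in boxes_of('scene',l):
        x,y,w,h=b['box'];print('scene',l,round(b['p'],2),np.round(b['box']).astype(int).tolist(),W2[int(y+h/2),int(x+w/2)].round(3))
E
```

```text
t 29.7 pos [0.4975 0.0665 0.2895] z [ 0.097 -0.099 -0.99 ] tilt 7.94 az -0.794 y [ 0.299  0.952 -0.065] q [ 0.042 -0.332  1.868 -0.103  1.512 -1.227] F [-0.6  0.2  0.6] g 0.599
pose [0.4975 0.0665 0.2895] [ 0.0554  0.1492  0.9864 -0.0415] t 29.7
cap_mid 0.92 [216, 145, 30, 31] [ 0.49  -0.016  0.021]
cap_mid 0.69 [82, 269, 25, 25] [ 0.617 -0.344  0.021]
cap_mid 0.63 [277, 305, 41, 52] [ 0.755 -0.     0.064]
cap_mid 0.59 [90, 100, 43, 41] [ 0.38  -0.154  0.031]
cell_fat_mid 0.23 [32, 174, 26, 21] [ 0.422 -0.336  0.028]
cell_flat_mid 0.7 [251, 204, 69, 93] [0.591 0.032 0.102]
cell_flat_mid 0.55 [34, 177, 24, 21] [ 0.425 -0.333  0.03 ]
cell_flat_mid 0.21 [132, 261, 28, 24] [ 0.615 -0.211  0.032]
sample_slim 0.81 [214, 221, 22, 29] [ 0.591 -0.062  0.019]
canister 0.7 [255, 238, 59, 59] [0.653 0.008 0.037]
canister 0.67 [133, 259, 25, 23] [ 0.612 -0.213  0.03 ]
scene cap_mid 0.92 [172, 279, 29, 29] [ 0.371 -0.182  0.028]
scene cap_mid 0.51 [179, 229, 15, 12] [ 0.482 -0.027  0.019]
scene cap_mid 0.24 [198, 157, 45, 41] [ 0.612 -0.     0.107]
scene cell_fat_mid 0.47 [221, 290, 9, 20] [ 0.417 -0.242  0.022]
scene cell_fat_mid 0.33 [273, 269, 17, 19] [ 0.531 -0.28   0.023]
scene cell_flat_mid 0.76 [260, 314, 10, 27] [ 0.416 -0.351  0.033]
scene sample_slim 0.77 [227, 213, 18, 21] [ 0.592 -0.075  0.02 ]
```

View pics/w_z.png

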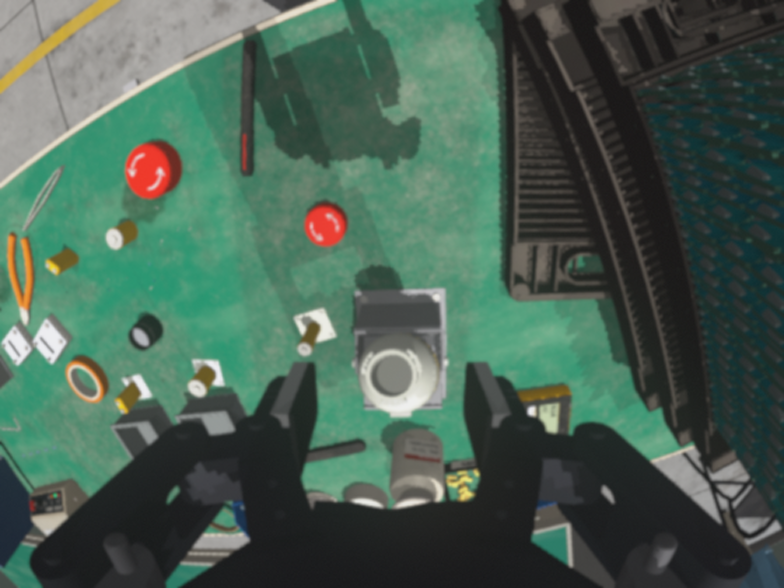

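```bash
python3 -c "
from plant import *;print(job_done())"
```

```text
the job is handed in; nothing more can be done
None
```

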